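Pack the two-level microsurgery case

TASK

Pack the microsurgery case from the bottom up: first lay the blue-handled and the yellow-handled instrument lengthwise in the slots of their own colour in the amber case base, then seat the perforated insert tray fully down inside the base above them, then stand the red-capped clip pot upright between the four short red posts in the insert, and last put the amber lid squarely on the case, fully home. Lower the two instruments in gently rather than dropping them, and leave the all-steel forceps, the glass beaker and the green bottle where they are.

Things in the scene. Friction and masses are not known exactly. Their poses are not given: they have to be found in the camera images.
- case: Amber open case base, fixed, 200x120x50 mm (x,y,z), 3 mm walls, origin centre of underside. On its floor two notched bars at x=+-34 (8 thick): blue slots at y=+26, yellow at y=-26, 26 wide, bottoms z=7, ridges z=12. Instruments lie along x over both bars, mid-length at x=0, either way round. Corner stops (tops z=21) carry the insert; lid rests on the rim z=50. End latches stick out 7, up to z=34.
- blue_holder: Micro needle holder, blue handles, on the green pin mat (8 mm thick). 150 mm long along x (tips at +x), 10 wide, 10 high, last 15 mm 4 thick. Origin at mid-length on the underside; balances 8 mm towards the tail; 35 g. The three instruments on the mat lie side by side, about 43 mm apart.
- yellow_scissors: Micro scissors, yellow handles, on the same mat; same size, weight and origin as the blue needle holder.
- steel_forceps: Micro forceps all of bare steel, same size, on the same mat, loose. Not needed: stays where it is.
- insert: Loose aluminium tray, perforated floor, 185x105x18 mm, 3 mm walls, origin centre of underside, 160 g. Mid lifting bar 8 thick in x, 50 long in y, z=19 to 26, legs at y=+-22: pinch across x. Pot's place: x=-48,y=0, floor z=3, four red posts 5 high, 6 thick, 22 off it in x and in y. Black strip 10 high at x=73..83. Fits in the base with 4.5 play, either way round; home: origin 21 above base's.
- clip_pot: Small round aluminium pot with a red screw cap, 36 mm diameter, 22 mm high, standing on the table, origin at the centre of its underside, about 45 g.
- lid: Loose amber lid, slots along both sides, lying on its skirt, 216x136 mm, 220 g, origin at the centre of the skirt's lower edge plane. Skirt 14 deep, 3 thick; plate top z=18. Steel handle bar along x, 70 long, 10 wide in y, z=36 to 44, legs at x=+-28: pinch across y. Skirt goes outside the base's walls, 5 mm play, either way round; home: origin 36 mm above base's.
- beaker: Small glass beaker, 52 mm diameter, 60 mm high, loose, origin at the centre of its underside. Not needed: stays where it is.
- drops_bottle: Small green bottle with a white cap, 34 mm diameter, 62 mm high, loose, origin at the centre of its underside. Not needed: stays where it is.
There are look-alikes about, which are no part of the job. What is meant by the yellow_scissors is not purple or turquoise, and is the larger of those in its own colour.

How it is judged:
On the way, in this order (a step that is already met when the one before it is completed fails the run):
1. both instruments lie in the slots of their own colour, let go (y of blue_holder in the frame of case between 0.014 and 0.038 m and x of blue_holder in the frame of case between -0.024 and 0.024 m and z of blue_holder in the frame of case between 0.003 and 0.011 m and angle between the x axis of each of blue_holder, yellow_scissors and the x axis of case, either way round below 0.15 rad and angle between each of blue_holder, yellow_scissors's own z axis and vertical below 0.08 rad and y of yellow_scissors in the frame of case between -0.038 and -0.014 m and x of yellow_scissors in the frame of case between -0.024 and 0.024 m and z of yellow_scissors in the frame of case between 0.003 and 0.011 m and contact force between the fingers and blue_holder below 0.1 N and contact force between the fingers and yellow_scissors below 0.1 N), for 0.2 s.
2. the insert tray sits fully down in the base above the instruments (z of insert in the frame of case between 0.018 and 0.024 m and horizontal distance between insert and case below 0.009 m and angle between insert's own z axis and vertical below 0.04 rad and angle between the x axis of insert and the x axis of case, either way round below 0.12 rad and y of blue_holder in the frame of case between 0.014 and 0.038 m and x of blue_holder in the frame of case between -0.024 and 0.024 m and z of blue_holder in the frame of case between 0.003 and 0.011 m and angle between the x axis of each of blue_holder, yellow_scissors and the x axis of case, either way round below 0.15 rad and angle between each of blue_holder, yellow_scissors's own z axis and vertical below 0.08 rad and y of yellow_scissors in the frame of case between -0.038 and -0.014 m and x of yellow_scissors in the frame of case between -0.024 and 0.024 m and z of yellow_scissors in the frame of case between 0.003 and 0.011 m), for 0.2 s.
3. the clip pot stands between the four posts of the seated insert, let go (x of clip_pot in the frame of insert between -0.06 and -0.036 m and y of clip_pot in the frame of insert between -0.012 and 0.012 m and z of clip_pot in the frame of insert between 0 and 0.006 m and angle between clip_pot's own z axis and vertical below 0.1 rad and z of insert in the frame of case between 0.018 and 0.024 m and horizontal distance between insert and case below 0.009 m and angle between insert's own z axis and vertical below 0.04 rad and angle between the x axis of insert and the x axis of case, either way round below 0.12 rad and contact force between the fingers and clip_pot below 0.1 N), for 0.2 s.
4. the lid is fully home on the case (z of lid in the frame of case between 0.033 and 0.039 m and horizontal distance between lid and case below 0.008 m and angle between lid's own z axis and vertical below 0.03 rad and angle between the x axis of lid and the x axis of case, either way round below 0.08 rad and x of clip_pot in the frame of insert between -0.06 and -0.036 m and y of clip_pot in the frame of insert between -0.012 and 0.012 m and z of clip_pot in the frame of insert between 0 and 0.006 m and angle between clip_pot's own z axis and vertical below 0.1 rad and z of insert in the frame of case between 0.018 and 0.024 m and horizontal distance between insert and case below 0.009 m and angle between insert's own z axis and vertical below 0.04 rad and angle between the x axis of insert and the x axis of case, either way round below 0.12 rad), for 0.2 s.
At the end, for the whole second after the job is handed in: Both instruments flat in their own colour's slots (12 mm across, 24 mm along, 0.15 rad); insert down on its stops and level (3 mm); clip pot upright on the insert within 12 mm of the posts' middle in x and y; lid level on the rim (3 mm high, 8 mm off centre, 0.08 rad); all at rest (all of step 4 and y of blue_holder in the frame of case between 0.014 and 0.038 m and x of blue_holder in the frame of case between -0.024 and 0.024 m and z of blue_holder in the frame of case between 0.003 and 0.011 m and angle between the x axis of each of blue_holder, yellow_scissors and the x axis of case, either way round below 0.15 rad and angle between each of blue_holder, yellow_scissors's own z axis and vertical below 0.08 rad and y of yellow_scissors in the frame of case between -0.038 and -0.014 m and x of yellow_scissors in the frame of case between -0.024 and 0.024 m and z of yellow_scissors in the frame of case between 0.003 and 0.011 m and linear speed of each of blue_holder, yellow_scissors, insert, clip_pot, lid below 0.02 m/s); the robot touches nothing.
It fails at once if a blue or yellow instrument is dropped or flung into the case (moving faster than 0.65 m/s low over it) ((horizontal distance between blue_holder and case below 0.07 m and height (world z) of blue_holder below 0.055 m and linear speed of blue_holder above 0.65 m/s) or (horizontal distance between yellow_scissors and case below 0.07 m and height (world z) of yellow_scissors below 0.055 m and linear speed of yellow_scissors above 0.65 m/s)).
It fails at once if the steel forceps, the beaker or the bottle is moved by more than 25 mm (distance of any of steel_forceps, beaker, drops_bottle from where it was at the start of the episode above 0.025 m).
It also fails if it takes over 128 s, if anything falls off the work surface, if the arm or the gripper's body presses on something with over 40 N, if the wrist force passes 120 N, or if a joint passes its speed limit or range.

ROBOT

A 7-joint arm with a two-finger parallel gripper is mounted at the origin on the work surface. World frame = base frame: x ahead of the robot, y to its left, z up, the work surface at z = 0. Lengths are in m, angles in rad, forces in N, time in s.
With the tool pointing down it reaches from about 0.4 to 0.85 m from the base axis. Payload 10.4 kg.
Tool frame: the origin (TCP) lies on the centre line of the jaws, within the pads' length; the fingertips stand 22 mm ahead of it and the grasp point (between the pads) lies 3 mm ahead of it; z points along the fingers, y is the direction in which the jaws open and shut (so a half turn about z gives the same grasp; the last joint's range is limited). The gripper opens to 85 mm and grips with 20 to 120 N. Pads are 22 mm wide; open, the fingers measure 114 mm over their backs; the gripper's body (76 mm by 85 mm) begins 54 mm behind the grasp point. The pads swing forward as they close: fully open they stand 13 mm farther back than shut.
Start: joints at [1.133, 0.332, -0.065, 1.46, 0.022, 1.35, -0.088], TCP at [0.252, -0.572, 0.219] pointing down, gripper open.
Joint ranges: [-2.6, 2.6], [-0.5, 2.12], [-1.47, 1.34], [0.16, 2.42], [-1.27, 4.41], [0.06, 2.06], [-2.6, 2.6]. Speed limits (rad/s): [2.22, 2.22, 2.79, 2.79, 3.14, 3.14, 3.14].

INTERFACE

Orientations are given as a unit quaternion [x, y, z, w].
In Python, from workcell import manip gives the robot as it stands. The module is installed in compiled form; this text tells all that it offers.
- The arm moves only by the shell command python3 -m crank 'ROWS' [FORCE]. ROWS is JSON, a list of rows, each a list of 3 entries, a list of its own where there are three numbers: the opening, from -1 (shut) to 1 (fully open), then the shift along the tool's x, y, z normalised to -1 to 1, where 1 is 80 mm, then the turn, a rotation vector about the tool's x, y, z normalised to -1 to 1, where 1 is pi/4 rad. In form: [[jaw, [tx, ty, tz], [ax, ay, az]], ...]. A call has exactly 5 rows; each row shifts and turns the commanded pose from where the row before left it, along the tool's axes as they then stand; what a row does not reach is not made up. A row lasts 1/10 s, in which the tool goes at most 50 mm and 8.59 degrees, less where a joint would pass 70% of its speed; a pose out of reach is approached as far as the arm can. A call with a number of a shift or a turn outside -1 to 1 is refused whole. A call with a gripper value outside its range is refused whole. The fingers move at their own pace and stop on an object; FORCE is the grip in N (left out, the last holds). Time passes only in rows, so rows that do not move let the fingers close, or fill a call up. It gives the time, the measured TCP pose, the force and the opening at its end, in the units of the state.
- manip.get_obs(): the state, without advancing time (a new reading comes with each control period).
- manip.camera(name): name is "side" or "top" or "wrist"; returns the picture (384x512x3 uint8, blue, green, red); there is no depth.
- manip.camera_info(name): a dict with "K" (3x3 intrinsics, pixels), "k1" (the pictures are not rectified: a ray, as slopes to the right and down, at radius r is drawn at 1 + k1 r^2 times it, then the intrinsics apply), "camera_from_world" (4x4, takes a point from world to camera coordinates); the wrist camera has in their place "mount" (4x4, takes a point from camera to tool coordinates, whose origin is the TCP and whose axes are the flange's). Camera axes: x right, y down, z forward; pixel columns grow to the right and rows downward; lengths in m; the calibration is good to about 2 mm. A picture is of the moment at which its call begins: read the wrist's pose just before it. camera_info takes no time and is no camera call.
- manip.hand_in(): hands the job in, once; it reports no verdict.
The state is a dict: "clock": time; "joint_pos": joint angles; "joint_velocities": joint speeds; "tau": joint torques, N m; "position": TCP position; "ee_rot": TCP orientation; "ft_force": force on the tool from outside, world axes, zero at the start; "torque": the same for the moment, N m; "grip_width": opening from 0.0 (shut) to 1.0 (fully open).
Only numpy, scipy, OpenCV 4.12 (cv2) and the standard library are available. Lean on these libraries where they do the work, as an engineer would, in place of code of your own. Each camera call takes 0.05 s, during which the arm holds its last target.

## Working session

There is one attempt and no reset: what is moved stays moved. The work goes in short steps, Python scripts to look and compute and a shell command to move; the robot and the scene stay as the last step left them, time stands still between calls to the robot, and variables do not carry over. Pictures are saved under pics/ and viewed, and the job is handed in when it is done.

I'll start with the state and a picture from both fixed cameras.

```bash
mkdir -p pics; ls
python3 - <<'E'
from workcell import manip
import cv2,numpy as np
np.set_printoptions(precision=4,suppress=True)
print(manip.get_obs())
for n in("side","top","wrist"):
    im=manip.camera(n); cv2.imwrite(f"pics/{n}0.png",im)
    i=manip.camera_info(n)
    for k,v in i.items(): print(n,k,np.array(v).tolist() if k!='K' else np.array(v).ravel())
E
```

```text
pics
{'clock': 0.0, 'joint_pos': array([ 1.1334,  0.3329, -0.0647,  1.461 ,  0.0216,  1.3499, -0.0885]), 'joint_velocities': array([ 0.002 , -0.0006,  0.0014,  0.0005,  0.0011, -0.0001,  0.0013]), 'tau': array([ -0.0005, -62.5447,   0.0494, -39.1599,   0.0163,   0.0099,
        -0.    ]), 'position': array([ 0.2517, -0.5716,  0.2182]), 'ee_rot': array([ 0.9786,  0.2059, -0.0002, -0.0007]), 'ft_force': array([-0.1762, -0.3566, -0.4073]), 'torque': array([ 0.0581, -0.014 , -0.0064]), 'grip_width': 0.9965400911501524}
side K [492.1994   0.     240.1742   0.     492.1994 190.4436   0.       0.
   1.    ]
side k1 0.06627241803985164
side camera_from_world [[-0.8819386453179043, -0.47120961005503453, -0.012071838575899916, 0.49535090408786925], [-0.35597097762266544, 0.6826031661893581, -0.6382300373678972, 0.12717725042122394], [0.308980402267173, -0.5585825103778725, -0.7697510572352402, 1.4026896163345315], [0.0, 0.0, 0.0, 1.0]]
top K [383.0701   0.     258.3701   0.     383.0701 190.6261   0.       0.
   1.    ]
top k1 -0.08956922620464698
top camera_from_world [[0.0038057586542461458, -0.9999487749899927, -0.009378891036725822, 0.10145421464575721], [-0.995513336737892, -0.0029018064020484512, -0.09457682536749641, 0.48240695848317566], [0.09454476494261602, 0.009696747682505471, -0.9954733851320826, 1.3442127087390183], [0.0, 0.0, 0.0, 1.0]]
wrist K [330.1737   0.     258.8196   0.     330.1737 196.916    0.       0.
   1.    ]
wrist k1 -0.07541730427421796
wrist mount [[0.0006957726471938304, -0.9530306951230267, -0.3028729272380456, 0.0777437449518919], [0.9999997576720272, 0.0006702364770778438, 0.00018825235871110712, -0.00013497401779116736], [2.358620747340312e-05, -0.3028729848243052, 0.9530309305092386, -0.15487386682841853], [0.0, 0.0, 0.0, 1.0]]
```

View pics/top0.png

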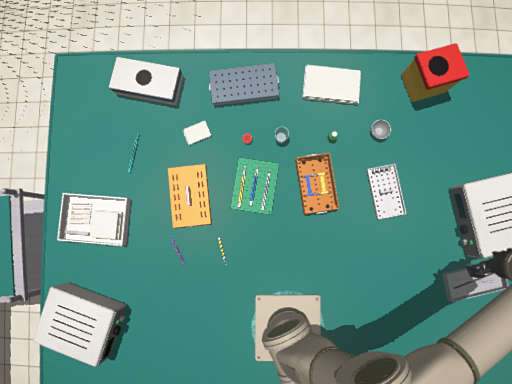

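View pics/side0.png

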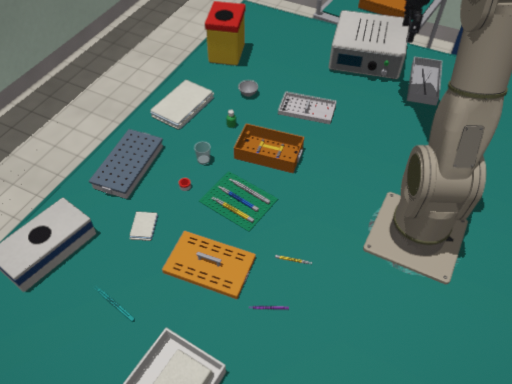

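The top view shows three instruments on the mat at about (242,186) yellow, (254,187) blue and (266,190) steel. The base is at (318,184), the insert at (386,191), the lid at (189,196) and the red-capped pot at (247,138). A small yellow stray lies at (222,250), with purple at (178,250) and turquoise at (133,153). I'll write the helpers and enlarge this area.

```bash
cat > h.py <<'E'
from workcell import manip
import cv2,numpy as np
from scipy.spatial.transform import Rotation as R
np.set_printoptions(precision=4,suppress=True)
class Cam: pass
def shot(n,save=None):
    o=manip.get_obs(); im=manip.camera(n); i=manip.camera_info(n)
    c=Cam(); c.im=im; c.K=np.array(i["K"]); c.k=float(i["k1"])
    if n=="wrist":
        T=np.eye(4); T[:3,:3]=R.from_quat(o["ee_rot"]).as_matrix(); T[:3,3]=o["position"]
        c.T=T@np.array(i["mount"])      # world from cam
    else: c.T=np.linalg.inv(np.array(i["camera_from_world"]))
    if save: cv2.imwrite(f"pics/{save}.png",im); np.savez(f"pics/{save}.npz",T=c.T,K=c.K,k=c.k,im=im)
    return c
def load(s):
    z=np.load(f"pics/{s}.npz"); c=Cam(); c.T=z["T"];c.K=z["K"];c.k=float(z["k"]);c.im=z["im"]; return c
def ray(c,uv):
    uv=np.atleast_2d(np.asarray(uv,float))
    d=np.array([c.k,0,0,0,0.])
    d=np.array([c.k,0,0,0.])
    p=cv2.undistortPointsIter(uv.reshape(-1,1,2),c.K,d,None,None,(3,60,1e-10)).reshape(-1,2)
    v=np.c_[p,np.ones(len(p))]@c.T[:3,:3].T
    return c.T[:3,3],v
def onplane(c,uv,z):
    o,v=ray(c,uv); return o+v*((z-o[2])/v[:,2])[:,None]
def proj(c,P):
    P=np.atleast_2d(np.asarray(P,float)); W=np.linalg.inv(c.T)
    q=P@W[:3,:3].T+W[:3,3]
    return cv2.projectPoints(q.reshape(-1,1,3),np.zeros(3),np.zeros(3),c.K,np.array([c.k,0,0,0.]))[0].reshape(-1,2)
def blobs(c,lo,hi,amin=10,roi=None):
    h=cv2.cvtColor(c.im,cv2.COLOR_BGR2HSV); m=cv2.inRange(h,np.array(lo),np.array(hi))
    if roi is not None:
        k=np.zeros_like(m); k[roi[1]:roi[3],roi[0]:roi[2]]=255; m&=k
    cs,_=cv2.findContours(m,cv2.RETR_EXTERNAL,cv2.CHAIN_APPROX_NONE)
    return m,sorted([x for x in cs if cv2.contourArea(x)>=amin],key=cv2.contourArea,reverse=True)
def rectw(c,cnt,z):
    """world rect of contour (or stacked pts) at plane z: centre, (long,short), yaw of long side"""
    p=onplane(c,np.asarray(cnt).reshape(-1,2),z)[:,:2]
    (cx,cy),(w,h),a=cv2.minAreaRect((p*1000).astype(np.float32))
    if w<h: w,h,a=h,w,a+90
    a=(a+90)%180-90
    return np.array([cx,cy])/1000,(w,h),np.deg2rad(a)
def togo(P,yaw):
    """shift in tool units to TCP P, turn (about tool z) so tool y... tool-down yaw: tool x axis at world angle yaw"""
    o=manip.get_obs(); Rm=R.from_quat(o["ee_rot"]).as_matrix()
    d=Rm.T@(np.array(P)-o["position"])/0.08
    Rg=np.array([[np.cos(yaw),np.sin(yaw),0],[np.sin(yaw),-np.cos(yaw),0],[0,0,-1]])
    rv=R.from_matrix(Rm.T@Rg).as_rotvec()/(np.pi/4)
    print("clock %.2f pos"%o["clock"],o["position"],"yaw %.3f"%np.arctan2(Rm[1,0],Rm[0,0]),"grip %.3f"%o["grip_width"],"F",o["ft_force"])
    print("shift",d.round(3),"turn",rv.round(3))
E
python3 - <<'E'
from h import *
c=shot("top","top1")
print(manip.get_obs()["clock"])
cv2.imwrite("pics/topcrop.png",cv2.resize(c.im[120:270,120:420],(800,400),interpolation=cv2.INTER_CUBIC))
for n,uv,z in[("yel",(242,186),.018),("blue",(254,187),.018),("steel",(266,190),.018),("case",(318,184),.05),("insert",(386,191),.02),("lid",(189,196),.02),("pot",(247,138),.022),("beaker",(282,134),.06),("bottle",(333,135),.06)]:
    print(n,onplane(c,uv,z))
print(proj(c,onplane(c,(242,186),.018)))
E
```

```text
0.2
yel [[0.4991 0.162  0.018 ]]
blue [[0.4956 0.1189 0.018 ]]
steel [[0.4849 0.0758 0.018 ]]
case [[ 0.5035 -0.1063  0.05  ]]
insert [[ 0.4824 -0.3569  0.02  ]]
lid [[0.4623 0.3521 0.02  ]]
pot [[0.6739 0.1451 0.022 ]]
beaker [[0.6796 0.0201 0.06  ]]
bottle [[ 0.6769 -0.1604  0.06  ]]
[[242. 186.]]
```

View pics/topcrop.png

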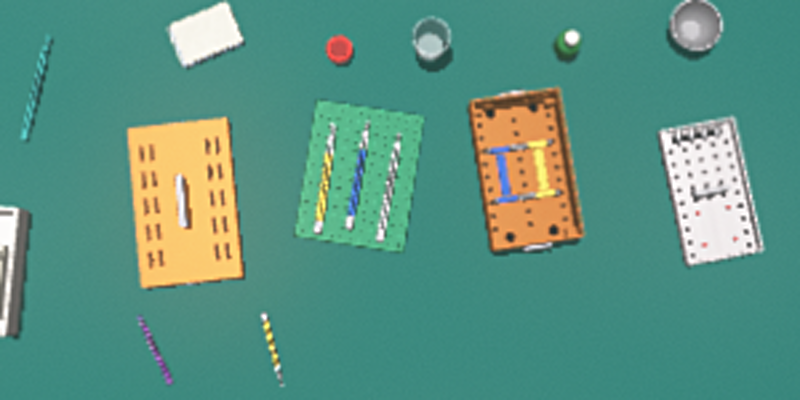

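View pics/wrist0.png

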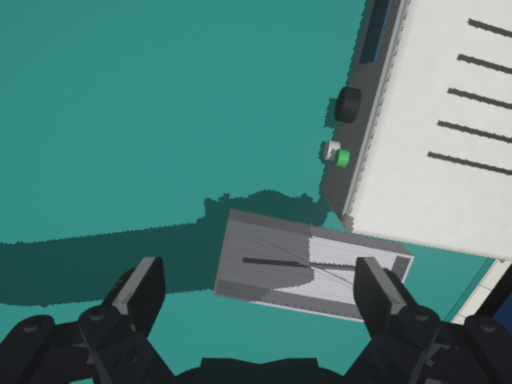

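The crop shows two yellow candidates. One is on the mat at top-view pixel (242,186), about 145 mm long. The other is a stray on the table at (222,250), about 95 mm long. The mat one is the larger, so it is the yellow_scissors. The case's blue slots are on the left (+y), so its x axis runs roughly towards world +x. I'll square the tool up and move over the scene for closer wrist views.

```bash
python3 -m crank '[[1,[0,0,0],[0,0,0.176]],[1,[0,0,0],[0,0,0.176]],[1,[0,0,0],[0,0,0.176]],[1,[0.5,0,-0.2],[0,0,0]],[1,[0.5,0,-0.2],[0,0,0]]]' 60
python3 - <<'E'
from h import *
togo((0.44,-0.36,0.27),0.0)
E
```

```text
clock: 0.7
position: [0.3315, -0.5722, 0.2512]
ee_rot: [1.0, -0.002, -0.0, -0.0]
ft_force: [0.5, -1.0, 0.1]
grip_width: 1.0
clock 0.70 pos [ 0.3315 -0.5722  0.2512] yaw -0.003 grip 1.000 F [ 0.4566 -1.041   0.109 ]
shift [ 1.348 -2.657 -0.235] turn [-0.001  0.001 -0.004]
```

```bash
python3 -m crank '[[1,[0.27,-0.53,-0.05],[0,0,0]],[1,[0.27,-0.53,-0.05],[0,0,0]],[1,[0.27,-0.53,-0.05],[0,0,0]],[1,[0.27,-0.53,-0.05],[0,0,0]],[1,[0.27,-0.53,-0.05],[0,0,0]]]'
python3 - <<'E'
from h import *
shot("wrist","w1"); togo((0.46,0.0,0.27),0.0)
E
```

```text
clock: 1.2
position: [0.4404, -0.3581, 0.2711]
ee_rot: [1.0, 0.0, -0.0, 0.0]
ft_force: [1.0, -0.5, 1.3]
grip_width: 1.002
clock 1.25 pos [ 0.4458 -0.3497  0.2723] yaw 0.010 grip 1.001 F [5.9693 6.4058 1.7429]
shift [ 0.221 -4.369  0.041] turn [-0.003 -0.004  0.013]
```

View pics/w1.png

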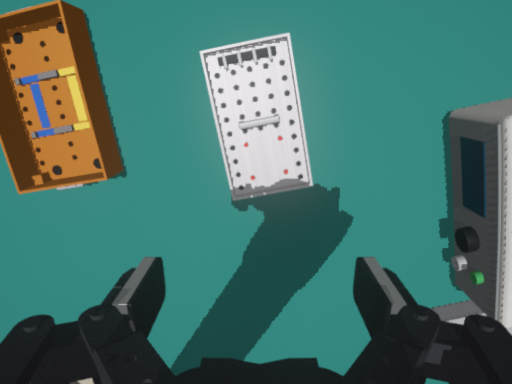

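The insert is at about (258,118) with its bar at (259,123), the red posts below it, and the black strip at the top (+x). The arm was still settling when I took this. Next I'll view the case and mat together.

```bash
python3 -m crank '[[1,[0,-0.6,0],[0,0,0]],[1,[0,-0.6,0],[0,0,0]],[1,[0,-0.6,0],[0,0,0]],[1,[0,-0.6,0],[0,0,0]],[1,[0,-0.6,0],[0,0,0]]]' >/dev/null
python3 -m crank '[[-0.3,[-0.15,-0.6,0],[0,0,0]],[-0.3,[-0.15,-0.5,0],[0,0,0]],[-0.3,[0,-0.25,0],[0,0,0]],[-0.3,[0,0,0],[0,0,0]],[-0.3,[0,0,0],[0,0,0]]]'
python3 - <<'E'
from h import *
shot("wrist","w2")
E
```

```text
clock: 2.25
position: [0.4159, -0.0125, 0.271]
ee_rot: [1.0, 0.0, 0.0, 0.0]
ft_force: [0.2, -1.0, 0.2]
grip_width: 0.349
```

View pics/w2.png

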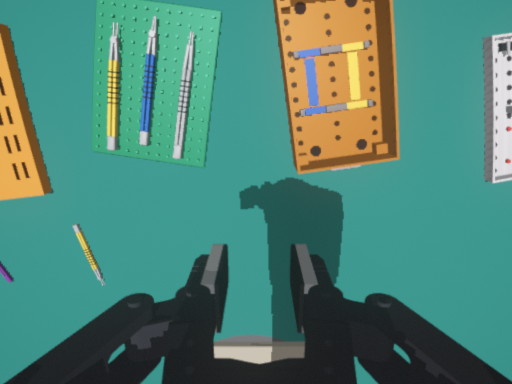

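The mat instruments run, tip to tail, yellow (115,24)–(112,147), blue (154,19)–(145,142) and steel (192,35)–(178,155). The stray yellow at (88,255) is clearly shorter. The case is cut off at the top edge, so I'll step 70 mm forward and measure there.

```bash
python3 -m crank '[[-0.3,[0.5,0,0],[0,0,0]],[-0.3,[0.4,0,0],[0,0,0]],[-0.3,[0,0,0],[0,0,0]],[-0.3,[0,0,0],[0,0,0]],[-0.3,[0,0,0],[0,0,0]]]'
cat > m3.py <<'E'
from h import *
import sys
c=load(sys.argv[1])
def show(name,lo,hi,z,roi=None,n=4,am=30):
    m,b=blobs(c,lo,hi,am,roi)
    for x in b[:n]:
        ctr,s,a=rectw(c,x,z); mm=cv2.boundingRect(x)
        print(name,"px",mm,"area",cv2.contourArea(x),"ctr",ctr,"size",np.round(s,1),"yaw %.3f"%a)
show("yellow",(20,110,110),(34,255,255),.013)
show("blue",(105,130,60),(125,255,255),.013)
show("green mat",(60,60,60),(80,255,255),.008)
show("amber",(5,120,60),(19,255,255),.05)
show("red",(0,120,80),(4,255,255),.022); show("red2",(172,120,80),(180,255,255),.022)
E
python3 - <<'E'
from h import *
shot("wrist","w3")
E
python3 m3.py w3
```

```text
clock: 2.8
position: [0.4873, -0.0128, 0.2709]
ee_rot: [1.0, -0.001, -0.0, 0.0]
ft_force: [-0.3, 0.2, 0.7]
grip_width: 0.351
yellow px (338, 103, 25, 63) area 681.0 ctr [ 0.5154 -0.1268] size [76.3 25.7] yaw 0.146
yellow px (114, 121, 10, 71) area 519.5 ctr [0.4876 0.1671] size [91.2 12. ] yaw -0.131
yellow px (85, 276, 20, 34) area 140.0 ctr [0.2837 0.2311] size [58.6  8.4] yaw 0.264
blue px (146, 116, 13, 71) area 418.5 ctr [0.4936 0.1232] size [90.7 10.6] yaw -0.168
blue px (304, 119, 11, 42) area 258.0 ctr [ 0.5081 -0.0752] size [51.8  9.2] yaw 0.144
blue px (297, 110, 20, 7) area 65.5 ctr [ 0.5409 -0.0709] size [23.4  5.4] yaw -1.415
blue px (303, 163, 19, 7) area 61.5 ctr [ 0.4748 -0.0807] size [23.3  5.8] yaw -1.424
green mat px (100, 58, 123, 160) area 16462.5 ctr [0.5055 0.1175] size [186.8 148. ] yaw -0.150
green mat px (379, 0, 21, 5) area 44.0 ctr [ 0.6689 -0.1633] size [23.7  4.4] yaw -1.533
amber px (273, 43, 119, 187) area 18019.0 ctr [ 0.5107 -0.1013] size [199.2 121.3] yaw 0.149
amber px (0, 85, 60, 163) area 6007.0 ctr [0.4699 0.2671] size [213.3  81.8] yaw -0.234
red px (104, 0, 28, 10) area 168.0 ctr [0.6634 0.146 ] size [31.2  9.5] yaw 1.529
```

View pics/w3.png

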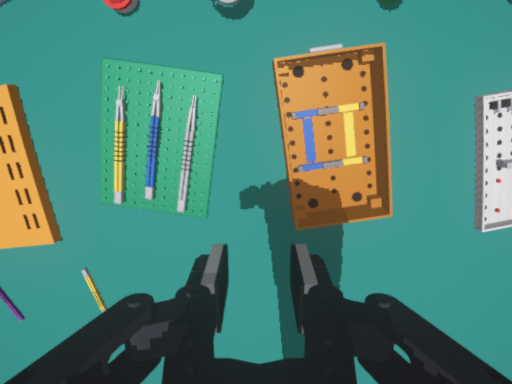

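The case rim measures 199×121 mm, centred at (0.511,-0.101) with yaw 0.149, and the slot marks agree. Next I'll get each instrument's ends and axis from the full contours, including the steel parts.

Run:
```python
from h import *
c=load("w3")
cv2.imwrite("pics/w3c.png",cv2.resize(c.im[50:225,90:235],(640,772),interpolation=cv2.INTER_CUBIC)[:600])
# inside mat: everything non-green
h=cv2.cvtColor(c.im,cv2.COLOR_BGR2HSV)
mat=cv2.inRange(h,(60,60,30),(85,255,255))
roi=np.zeros_like(mat); cv2.fillPoly(roi,[np.array([(106,62),(218,77),(203,212),(104,198)])],255)
m=cv2.bitwise_and(cv2.bitwise_not(mat),roi)
cs,_=cv2.findContours(m,cv2.RETR_EXTERNAL,cv2.CHAIN_APPROX_NONE)
for x in sorted(cs,key=cv2.contourArea,reverse=True)[:6]:
    if cv2.contourArea(x)<40: continue
    ctr,s,a=rectw(c,x,.013); print(cv2.boundingRect(x),ctr,np.round(s,1),"%.3f"%a)
```

```text
(114, 86, 12, 116) [0.5018 0.1647] [147.6  13.9] -0.140
(145, 80, 16, 120) [0.5056 0.1208] [152.1  13.1] -0.176
(177, 95, 20, 115) [0.4896 0.0787] [148.8  11.3] -0.178
```

View pics/w3c.png

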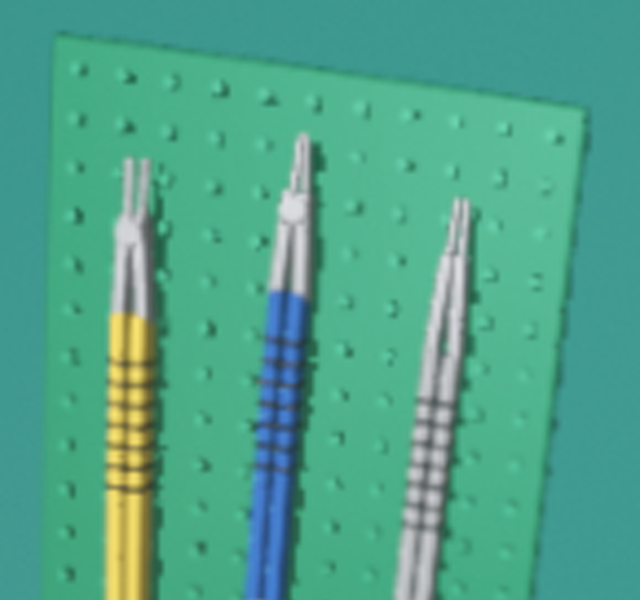

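The crop confirms the one with yellow handles on the mat at full size. I take the blue one first, gripping at its balance point (0.498,0.122) with yaw -0.172.

```bash
python3 -m crank '[[-0.4,[0.026,-0.338,0.38],[0,0,0]],[-0.4,[0.026,-0.338,0.38],[0,0,0]],[-0.4,[0.026,-0.338,0.38],[0,0,0]],[-0.4,[0.026,-0.338,0.38],[0,0,0]],[-0.4,[0.026,-0.338,0.1],[0,0,0]]]' 40
python3 -m crank '[[-0.4,[0,0,0],[0,0,0.11]],[-0.4,[0,0,0],[0,0,0.11]],[-0.4,[0,0,0],[0,0,0]],[-0.4,[0,0,0],[0,0,0]],[-0.4,[0,0,0],[0,0,0]]]'
python3 - <<'E'
from h import *
togo((0.4977,0.1222,0.033),-0.172)
c=shot("wrist","w4")
m,b=blobs(c,(105,130,60),(125,255,255),30)
print(rectw(c,b[0],.013))
E
```

```text
clock: 3.35
position: [0.4962, 0.1231, 0.1387]
ee_rot: [1.0, -0.0, -0.002, 0.001]
ft_force: [0.1, -0.1, 0.3]
grip_width: 0.304
clock: 3.85
position: [0.4982, 0.1228, 0.1417]
ee_rot: [0.996, -0.086, 0.0, 0.0]
ft_force: [0.0, -0.1, -0.5]
grip_width: 0.301
clock 3.85 pos [0.4982 0.1228 0.1417] yaw -0.171 grip 0.301 F [ 0.0449 -0.1447 -0.4935]
shift [-0.006  0.008  1.359] turn [ 0.    -0.001  0.001]
(array([ 0.5094, -0.0715]), (52.66929626464844, 8.24364948272705), np.float64(0.14612934677784273))
```

View pics/w4.png

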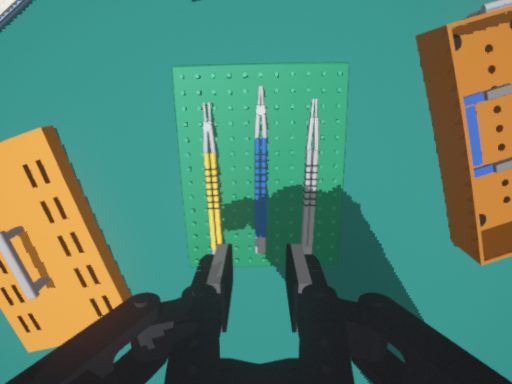

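Blue is centred between the jaws at column 260 and in line with the tool; yellow (213) and steel (309) are clear on either side. I'll descend and close.

```bash
python3 -m crank '[[-0.4,[0,0,0.45],[0,0,0]],[-0.4,[0,0,0.45],[0,0,0]],[-0.4,[0,0,0.3],[0,0,0]],[-0.4,[0,0,0.12],[0,0,0]],[-0.4,[0,0,0.04],[0,0,0]]]'
python3 -m crank '[[-1,[0,0,0],[0,0,0]],[-1,[0,0,0],[0,0,0]],[-1,[0,0,0],[0,0,0]],[-1,[0,0,0],[0,0,0]],[-1,[0,0,0],[0,0,0]]]' 40
python3 -c "
from h import *
shot('wrist','w5')"
```

```text
clock: 4.4
position: [0.4979, 0.1231, 0.0321]
ee_rot: [0.996, -0.086, -0.001, 0.0]
ft_force: [-0.6, 0.5, 0.5]
grip_width: 0.301
clock: 4.9
position: [0.4985, 0.1232, 0.033]
ee_rot: [0.996, -0.086, 0.0, -0.0]
ft_force: [0.8, 0.4, -0.2]
grip_width: -0.003
```

View pics/w5.png

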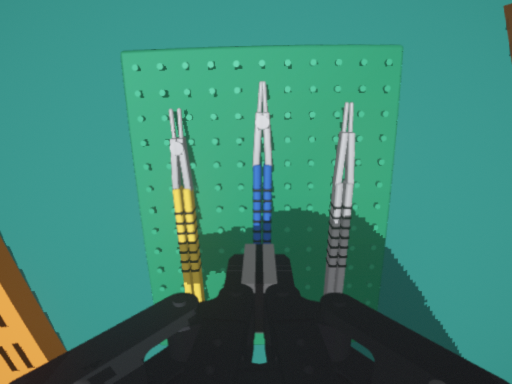

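The opening reads shut (-0.003), though 10 mm should read about 0.12. I'll zoom in before moving anything.

Run:
```python
from h import *
c=load("w5"); cv2.imwrite("pics/w5c.png",cv2.resize(c.im[140:310,180:350],(600,600),interpolation=cv2.INTER_CUBIC))
c=shot("side","s5"); 
p=proj(c,(0.498,0.123,0.03))[0].astype(int);print(p)
x,y=p; cv2.imwrite("pics/s5c.png",cv2.resize(c.im[y-50:y+50,x-60:x+60],(720,600),interpolation=cv2.INTER_CUBIC))
```

```text
[239 195]
```

View pics/w5c.png

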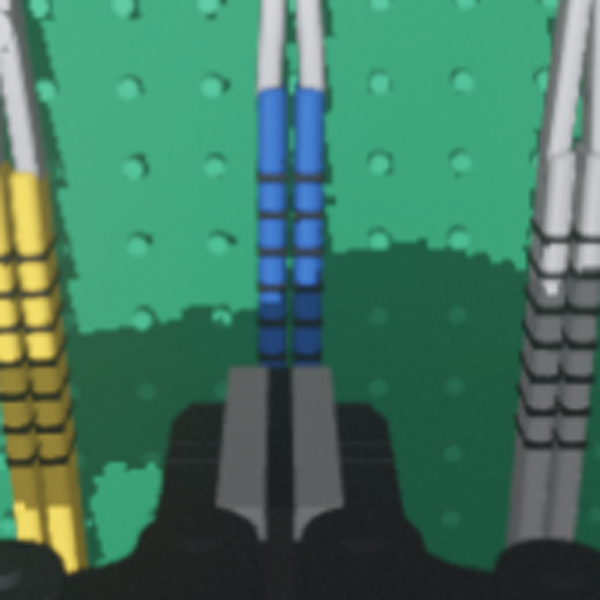

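View pics/s5c.png

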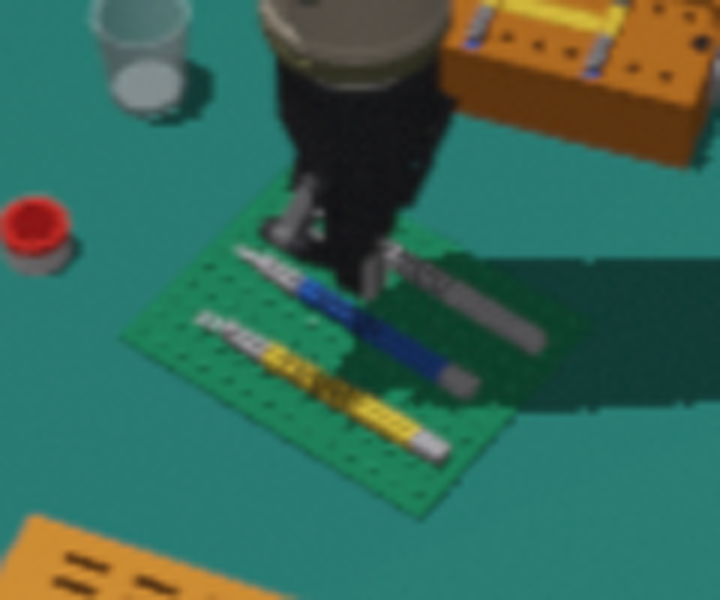

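Run:
```python
from h import *
c=load("w5"); o=manip.get_obs(); Rm=R.from_quat(o["ee_rot"]).as_matrix()
for zt in (0,0.005,.01,.015,.022,.03):
    print(zt, proj(c,o["position"]+Rm@np.array([.011,0,zt])), proj(c,o["position"]+Rm@np.array([.011,.01,zt])))
# blue width in px vs height
s=load("s5"); 
for z in (.01,.02,.03,.04): print(z,proj(s,[.498,.123,z]))
```

```text
0 [[259.2341 229.6449]] [[278.8594 229.6512]]
0.005 [[259.2269 225.8589]] [[278.3144 225.8662]]
0.01 [[259.22   222.2745]] [[277.7981 222.2827]]
0.015 [[259.2134 218.8762]] [[277.3083 218.8851]]
0.022 [[259.2048 214.4049]] [[276.6634 214.4145]]
0.03 [[259.1957 209.6646]] [[275.9793 209.675 ]]
0.01 [[239.531  199.5823]]
0.02 [[239.4873 197.4965]]
0.03 [[239.4431 195.3889]]
0.04 [[239.3985 193.2591]]
```

The wrist crop shows the jaws shut above the handle, not around it. Tip edges at (256,244) here, and the 62 px gap in w4 for 25.6 mm, both put the visible fingertips well behind where I assumed. I'll open again, lower in small steps while watching the force, and look.

```bash
python3 -m crank '[[-0.4,[0,0,0],[0,0,0]],[-0.4,[0,0,0],[0,0,0]],[-0.4,[0,0,0],[0,0,0]],[-0.4,[0,0,0.05],[0,0,0]],[-0.4,[0,0,0.05],[0,0,0]]]'
python3 - <<'E'
from h import *
c=shot("wrist","w6"); c2=shot("side","s6")
a=cv2.resize(c.im[140:310,180:350],(400,400),interpolation=cv2.INTER_CUBIC)
b=cv2.resize(c2.im[145:245,189:289],(400,400),interpolation=cv2.INTER_CUBIC)
cv2.imwrite("pics/ws6.png",np.hstack([a,b]))
E
```

```text
clock: 5.5
position: [0.4983, 0.1232, 0.0243]
ee_rot: [0.996, -0.086, 0.0, 0.0]
ft_force: [0.3, -0.6, -0.5]
grip_width: 0.299
```

View pics/ws6.png

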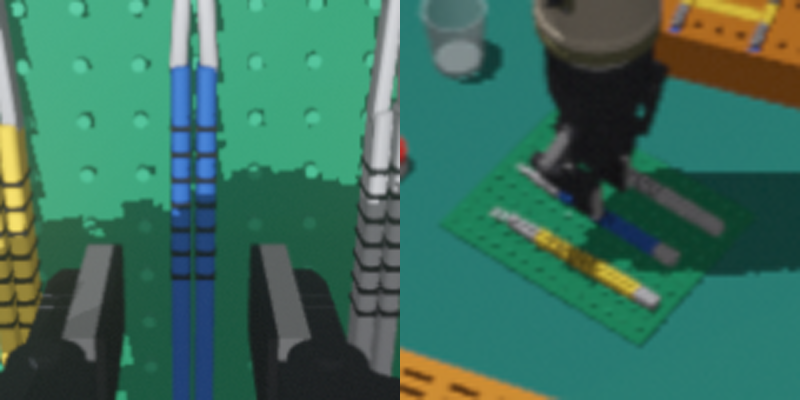

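The tips look about 15 mm behind the reported TCP, at z≈0.039, in both the wrist and side views. That contradicts the 22 mm ahead in the text. I trust the images and continue down in small steps.

```bash
python3 -m crank '[[-0.4,[0,0,0.05],[0,0,0]],[-0.4,[0,0,0.05],[0,0,0]],[-0.4,[0,0,0.05],[0,0,0]],[-0.4,[0,0,0.05],[0,0,0]],[-0.4,[0,0,0],[0,0,0]]]'
python3 - <<'E'
from h import *
c=shot("wrist","w7"); c2=shot("side","s7")
a=cv2.resize(c.im[140:310,180:350],(400,400),interpolation=cv2.INTER_CUBIC)
b=cv2.resize(c2.im[145:245,189:289],(400,400),interpolation=cv2.INTER_CUBIC)
cv2.imwrite("pics/ws7.png",np.hstack([a,b]))
E
```

```text
clock: 6.1
position: [0.4978, 0.1231, 0.0079]
ee_rot: [0.996, -0.086, -0.0, 0.0]
ft_force: [0.1, 0.9, 0.7]
grip_width: 0.297
```

View pics/ws7.png

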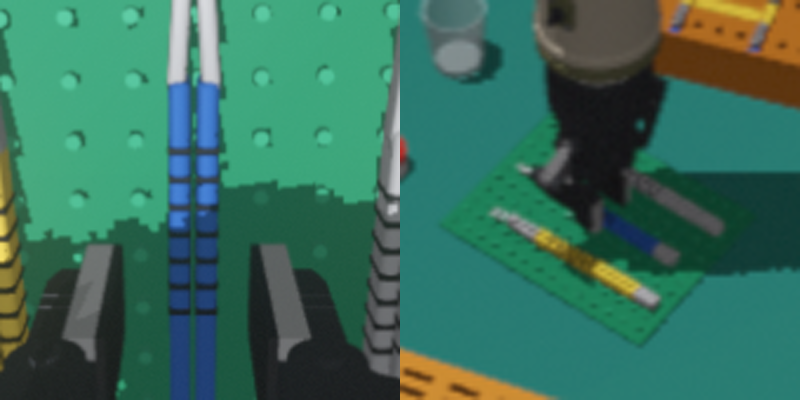

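```bash
python3 -m crank '[[-0.4,[0,0,0.04],[0,0,0]],[-0.4,[0,0,0.04],[0,0,0]],[-0.4,[0,0,0.04],[0,0,0]],[-0.4,[0,0,0],[0,0,0]],[-0.4,[0,0,0],[0,0,0]]]'
python3 - <<'E'
from h import *
c=shot("wrist","w8"); c2=shot("side","s8")
a=cv2.resize(c.im[140:310,180:350],(400,400),interpolation=cv2.INTER_CUBIC)
b=cv2.resize(c2.im[145:245,189:289],(400,400),interpolation=cv2.INTER_CUBIC)
cv2.imwrite("pics/ws8.png",np.hstack([a,b]))
E
```

```text
clock: 6.7
position: [0.4982, 0.1232, -0.0011]
ee_rot: [0.996, -0.086, -0.0, 0.0]
ft_force: [0.5, -0.4, 0.5]
grip_width: 0.297
```

View pics/ws8.png

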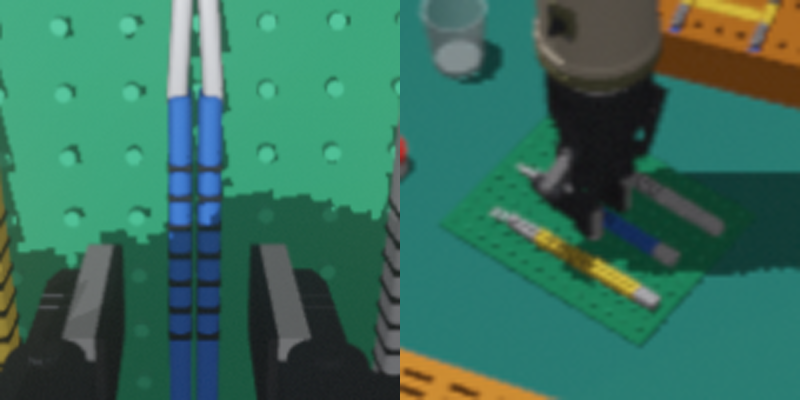

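```bash
python3 -m crank '[[-1,[0,0,0],[0,0,0]],[-1,[0,0,0],[0,0,0]],[-1,[0,0,0],[0,0,0]],[-1,[0,0,0],[0,0,0]],[-1,[0,0,0],[0,0,0]]]' 40
python3 - <<'E'
from h import *
c=shot("wrist","w9"); c2=shot("side","s9")
a=cv2.resize(c.im[140:310,180:350],(400,400),interpolation=cv2.INTER_CUBIC)
b=cv2.resize(c2.im[145:245,189:289],(400,400),interpolation=cv2.INTER_CUBIC)
cv2.imwrite("pics/ws9.png",np.hstack([a,b]))
E
```

```text
clock: 7.3
position: [0.4984, 0.1233, -0.0008]
ee_rot: [0.996, -0.086, 0.0, -0.0]
ft_force: [-1.1, 0.5, 5.5]
grip_width: 0.098
```

View pics/ws9.png

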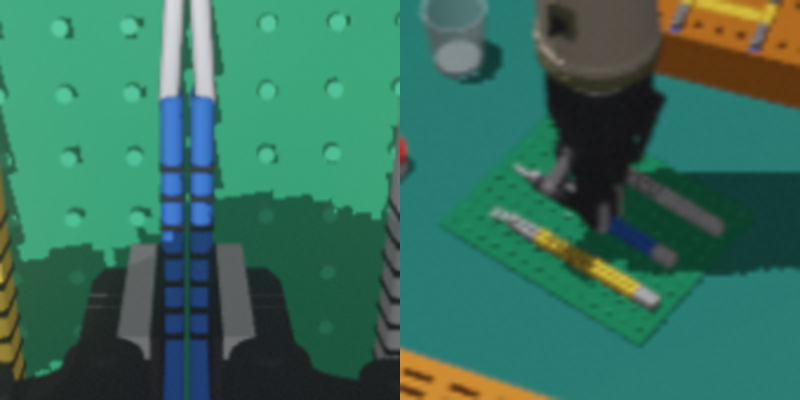

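The opening is 0.098, so the pads are around the handle, and the 5.5 N upward suggests the tips just touch the mat. The tips are therefore about 9 mm behind the reported TCP when nearly shut. I'll lift and check.

```bash
python3 -m crank '[[-1,[0,0,-0.1],[0,0,0]],[-1,[0,0,-0.3],[0,0,0]],[-1,[0,0,-0.45],[0,0,0]],[-1,[0,0,-0.45],[0,0,0]],[-1,[0,0,-0.3],[0,0,0]]]'
python3 -m crank '[[-1,[0,0,0],[0,0,-0.14]],[-1,[0,0,0],[0,0,-0.14]],[-1,[0,0,0],[0,0,-0.13]],[-1,[0,0,0],[0,0,0]],[-1,[0,0,0],[0,0,0]]]'
python3 - <<'E'
from h import *
shot("wrist","w10")
togo((0.4989,-0.0768,0.127),0.149)
E
```

```text
clock: 7.9
position: [0.4987, 0.1235, 0.1297]
ee_rot: [0.996, -0.086, 0.001, -0.0]
ft_force: [0.4, -0.3, -0.9]
grip_width: 0.098
clock: 8.4
position: [0.4981, 0.1231, 0.1271]
ee_rot: [0.997, 0.073, -0.0, 0.0]
ft_force: [-0.9, -0.8, 0.2]
grip_width: 0.096
clock 8.45 pos [0.4981 0.1231 0.127 ] yaw 0.146 grip 0.097 F [ 0.3767 -0.4243 -1.2125]
shift [-0.355  2.474  0.001] turn [ 0.     0.    -0.003]
```

View pics/w10.png

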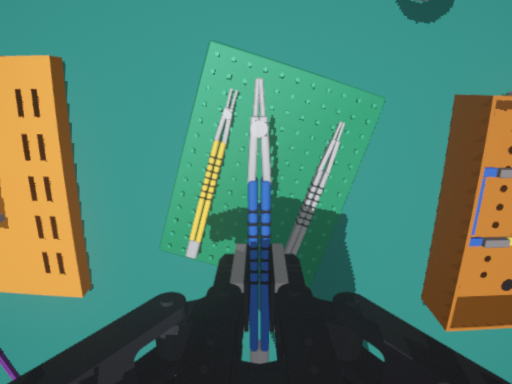

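Blue is held level and in line with the tool (tip at (260,85), tail at (259,355)). I'll carry it over the blue slots.

```bash
python3 -m crank '[[-1,[-0.07,0.4,0],[0,0,0]],[-1,[-0.07,0.55,0],[0,0,0]],[-1,[-0.07,0.55,0],[0,0,0]],[-1,[-0.07,0.55,0],[0,0,0]],[-1,[-0.07,0.424,0],[0,0,0]]]'
python3 -m crank '[[-1,[0,0,0.3],[0,0,0]],[-1,[0,0,0.3],[0,0,0]],[-1,[0,0,0],[0,0,0]],[-1,[0,0,0],[0,0,0]],[-1,[0,0,0],[0,0,0]]]'
python3 - <<'E'
from h import *
shot("wrist","w11")
togo((0.4989,-0.0768,-0.001),0.149)
E
```

```text
clock: 8.95
position: [0.4997, -0.0796, 0.1271]
ee_rot: [0.997, 0.073, 0.0, 0.0]
ft_force: [-0.2, 0.4, -0.9]
grip_width: 0.098
clock: 9.45
position: [0.5008, -0.0764, 0.0803]
ee_rot: [0.997, 0.075, 0.001, 0.0]
ft_force: [0.8, -0.6, -0.1]
grip_width: 0.1
clock 9.50 pos [ 0.5009 -0.0765  0.0803] yaw 0.149 grip 0.098 F [ 0.0067 -0.2963 -0.9313]
shift [-0.027 -0.001  1.017] turn [ 0.001 -0.002  0.   ]
```

View pics/w11.png

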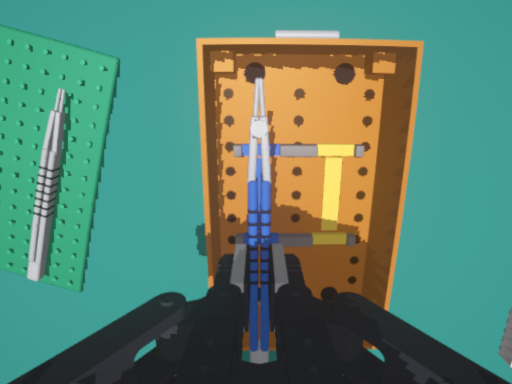

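Blue hangs over the blue slots: the instrument is at column 260 and the blue slot section spans 243–281 on the upper bar. I'll lower it gently.

```bash
python3 -m crank '[[-1,[-0.02,0,0.25],[0,0,0]],[-1,[0,0,0.25],[0,0,0]],[-1,[0,0,0.2],[0,0,0]],[-1,[0,0,0.15],[0,0,0]],[-1,[0,0,0.08],[0,0,0]]]'
python3 -m crank '[[-1,[0,0,0.03],[0,0,0]],[-1,[0,0,0.03],[0,0,0]],[-1,[0,0,0.02],[0,0,0]],[-1,[0,0,0],[0,0,0]],[-1,[0,0,0],[0,0,0]]]'
python3 - <<'E'
from h import *
shot("wrist","w12")
E
```

```text
clock: 10.0
position: [0.4985, -0.0769, 0.0043]
ee_rot: [0.997, 0.075, 0.0, 0.0]
ft_force: [-0.0, -0.3, -0.1]
grip_width: 0.1
clock: 10.5
position: [0.4986, -0.077, -0.0015]
ee_rot: [0.997, 0.075, 0.0, 0.0]
ft_force: [0.9, 0.6, -0.8]
grip_width: 0.1
```

View pics/w12.png

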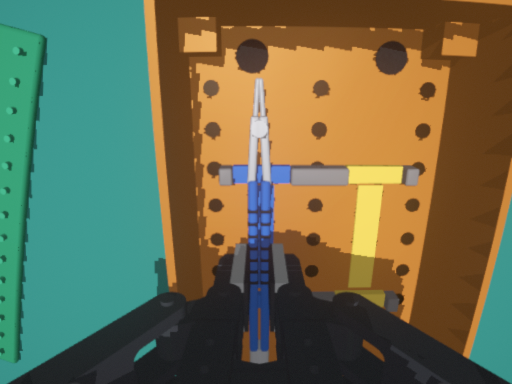

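Blue sits in its slot; the blue bar section spans columns 233–291, centred on 262, with the instrument at 260. I'll go down 2 mm more and release with a small opening.

```bash
python3 -m crank '[[-1,[0,0,0.015],[0,0,0]],[-1,[0,0,0.01],[0,0,0]],[-1,[0,0,0],[0,0,0]],[-0.9,[0,0,0],[0,0,0]],[-0.8,[0,0,0],[0,0,0]]]'
python3 -m crank '[[-0.7,[0,0,0],[0,0,0]],[-0.6,[0,0,0],[0,0,0]],[-0.55,[0,0,0],[0,0,0]],[-0.55,[0,0,0],[0,0,0]],[-0.55,[0,0,0],[0,0,0]]]'
python3 - <<'E'
from h import *
shot("wrist","w13")
E
```

```text
clock: 11.05
position: [0.4988, -0.077, -0.002]
ee_rot: [0.997, 0.075, 0.0, 0.001]
ft_force: [-9.5, 0.2, 25.0]
grip_width: 0.102
clock: 11.55
position: [0.4986, -0.0774, -0.0037]
ee_rot: [0.997, 0.074, 0.0, 0.0]
ft_force: [-0.8, -3.4, 3.4]
grip_width: 0.224
```

View pics/w13.png

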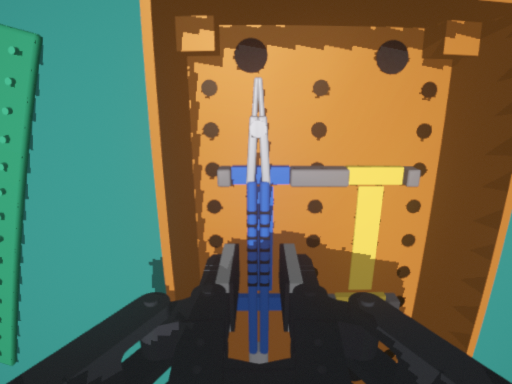

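Blue is released, having bedded at TCP z≈-0.002. I'll retreat straight up and check.

```bash
python3 -m crank '[[-0.55,[0,0,-0.05],[0,0,0]],[-0.55,[0,0,-0.1],[0,0,0]],[-0.55,[0,0,-0.4],[0,0,0]],[-0.55,[0,0,-0.55],[0,0,0]],[-0.55,[0,0,-0.55],[0,0,0]]]'
python3 -m crank '[[-0.45,[-0.2,0,-0.5],[0,0,0]],[-0.4,[0,0,0],[0,0,0]],[-0.4,[0,0,0],[0,0,0]],[-0.4,[0,0,0],[0,0,0]],[-0.4,[0,0,0],[0,0,0]]]'
python3 - <<'E'
from h import *
c=shot("wrist","w14")
m,b=blobs(c,(105,130,60),(125,255,255),30)
for x in b[:3]: print(cv2.boundingRect(x),rectw(c,x,.015))
h=cv2.cvtColor(c.im,cv2.COLOR_BGR2HSV)
_,b=blobs(c,(5,120,40),(19,255,255),300)
for x in b[:2]: print(cv2.boundingRect(x),rectw(c,x,.05))
E
```

```text
clock: 12.1
position: [0.4978, -0.0761, 0.1299]
ee_rot: [0.997, 0.075, -0.0, -0.0]
ft_force: [1.2, -0.1, -0.1]
grip_width: 0.224
clock: 12.6
position: [0.482, -0.0789, 0.167]
ee_rot: [0.997, 0.075, -0.001, -0.0]
ft_force: [-0.1, -0.6, -0.3]
grip_width: 0.303
(248, 169, 26, 40) (array([ 0.471 , -0.0836]), (38.503875732421875, 24.399320602416992), np.float64(0.47827283910958623))
(256, 163, 10, 5) (array([ 0.4936, -0.0784]), (8.53170394897461, 3.8626997470855713), np.float64(-1.4200127564722473))
(261, 116, 4, 13) (array([ 0.5335, -0.0742]), (10.807531356811523, 2.7515902519226074), np.float64(0.15225673116914024))
(217, 29, 157, 236) (array([ 0.5109, -0.1022]), (199.13290405273438, 119.65312957763672), np.float64(0.1487807899591256))
```

View pics/w14.png

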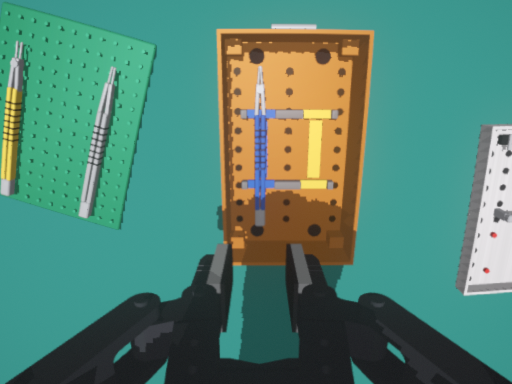

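Blue lies in both blue slots (tip (260,68), tail (260,222), parallel to the walls). Now the yellow one: I'll turn and move over it.

```bash
python3 -m crank '[[-0.4,[0,0,0],[0,0,0.18]],[-0.4,[0,0,0],[0,0,0.18]],[-0.4,[0,0,0],[0,0,0]],[-0.4,[0,-0.5,0],[0,0,0]],[-0.4,[0,-0.5,0],[0,0,0]]]'
python3 - <<'E'
from h import *
c=load("w14"); print(onplane(c,[(260,68),(260,222)],.013).mean(0))
togo((0.4939,0.1658,0.10),-0.137)
E
```

```text
clock: 13.15
position: [0.4932, 0.0002, 0.1677]
ee_rot: [0.998, -0.066, -0.0, -0.0]
ft_force: [0.6, 0.6, 0.3]
grip_width: 0.293
[ 0.5074 -0.0759  0.013 ]
clock 13.15 pos [0.4932 0.0002 0.1677] yaw -0.131 grip 0.293 F [0.5507 0.6038 0.3111]
shift [-0.261 -2.053  0.847] turn [-0.     0.001  0.007]
```

Blue's mid-point is at (0.507,-0.076), and the slot target is (0.507,-0.076).

```bash
python3 -m crank '[[-0.4,[-0.06,-0.51,0.1],[0,0,0.007]],[-0.4,[-0.06,-0.51,0.1],[0,0,0]],[-0.4,[-0.06,-0.51,0.2],[0,0,0]],[-0.4,[-0.08,-0.52,0.2],[0,0,0]],[-0.4,[0,0,0.2],[0,0,0]]]'
python3 -m crank '[[-0.4,[0,0,0],[0,0,0]],[-0.4,[0,0,0],[0,0,0]],[-0.4,[0,0,0],[0,0,0]],[-0.4,[0,0,0],[0,0,0]],[-0.4,[0,0,0],[0,0,0]]]'
python3 - <<'E'
from h import *
c=shot("wrist","w15")
m,b=blobs(c,(20,110,70),(34,255,255),30)
for x in b[:3]: print(cv2.boundingRect(x),rectw(c,x,.015))
togo((0.4939,0.1658,-0.001),-0.137)
E
```

```text
clock: 13.65
position: [0.4937, 0.1721, 0.1036]
ee_rot: [0.998, -0.063, -0.0, -0.002]
ft_force: [0.2, -1.0, 0.7]
grip_width: 0.305
clock: 14.15
position: [0.4956, 0.1648, 0.1048]
ee_rot: [0.998, -0.07, 0.001, 0.0]
ft_force: [0.0, 0.4, -0.2]
grip_width: 0.299
(252, 168, 13, 92) (array([0.4803, 0.1678]), (76.97330474853516, 9.402538299560547), np.float64(-0.14530633013246735))
(259, 206, 6, 54) (array([0.4649, 0.1671]), (46.53227996826172, 4.123515605926514), np.float64(-0.13394994545409697))
(259, 149, 7, 18) (array([0.5259, 0.1583]), (12.916643142700195, 4.526215553283691), np.float64(-0.13876587281134176))
clock 14.20 pos [0.4955 0.1649 0.1047] yaw -0.139 grip 0.302 F [-0.476  -0.1353  0.4617]
shift [-0.022 -0.009  1.321] turn [ 0.    -0.001 -0.003]
```

View pics/w15.png

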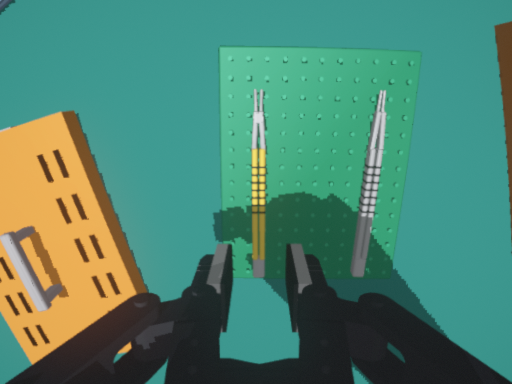

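Yellow is in line at column 259, and steel (370) and the lid are clear. I'll descend and grip.

```bash
python3 -m crank '[[-0.4,[-0.02,0,0.4],[0,0,0]],[-0.4,[0,0,0.4],[0,0,0]],[-0.4,[0,0,0.3],[0,0,0]],[-0.4,[0,0,0.15],[0,0,0]],[-0.4,[0,0,0.05],[0,0,0]]]'
python3 -m crank '[[-0.4,[0,0,0.015],[0,0,0]],[-1,[0,0,0],[0,0,0]],[-1,[0,0,0],[0,0,0]],[-1,[0,0,0],[0,0,0]],[-1,[0,0,0],[0,0,0]]]' 40
python3 -m crank '[[-1,[0,0,0],[0,0,0]],[-1,[0,0,-0.1],[0,0,0]],[-1,[0,0,-0.3],[0,0,0]],[-1,[0,0,-0.5],[0,0,0]],[-1,[0,0,-0.5],[0,0,0]]]'
python3 - <<'E'
from h import *
shot("wrist","w16")
E
```

```text
clock: 14.7
position: [0.4931, 0.1653, -0.0006]
ee_rot: [0.998, -0.069, -0.001, 0.0]
ft_force: [0.2, -1.1, 0.6]
grip_width: 0.301
clock: 15.2
position: [0.4944, 0.1658, 0.0001]
ee_rot: [0.998, -0.069, 0.001, -0.0]
ft_force: [-1.0, -0.3, 6.3]
grip_width: 0.1
clock: 15.7
position: [0.4929, 0.1655, 0.1125]
ee_rot: [0.998, -0.069, -0.001, 0.0]
ft_force: [0.9, 0.2, -0.7]
grip_width: 0.097
```

View pics/w16.png

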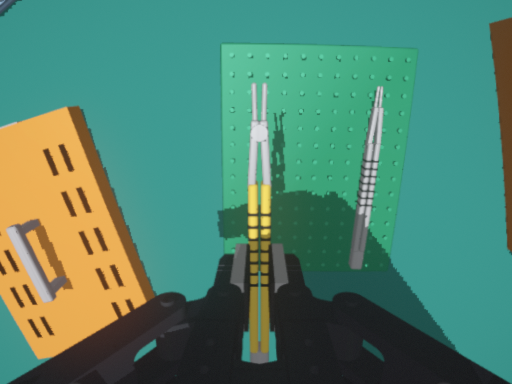

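Yellow is held level (tip (260,88), tail (259,355)). I'll turn and carry it to the yellow slots.

```bash
python3 -m crank '[[-1,[0,0,-0.15],[0,0,-0.13]],[-1,[0,0,0],[0,0,-0.13]],[-1,[0,0,0],[0,0,-0.105]],[-1,[0,0.5,0],[0,0,0]],[-1,[0,0.55,0],[0,0,0]]]'
python3 - <<'E'
from h import *
togo((0.5068,-0.1287,0.08),0.149)
E
```

```text
clock: 16.25
position: [0.5057, 0.0829, 0.1235]
ee_rot: [0.997, 0.076, 0.0, -0.0]
ft_force: [0.4, -0.4, -0.8]
grip_width: 0.098
clock 16.25 pos [0.5057 0.0829 0.1235] yaw 0.152 grip 0.098 F [ 0.4198 -0.3873 -0.8349]
shift [-0.387  2.617  0.543] turn [-0.    -0.001  0.004]
```

```bash
python3 -m crank '[[-1,[-0.08,0.54,0],[0,0,0]],[-1,[-0.08,0.54,0],[0,0,0]],[-1,[-0.08,0.54,0],[0,0,0]],[-1,[-0.08,0.54,0],[0,0,0]],[-1,[-0.065,0.42,0.1],[0,0,0]]]'
python3 -m crank '[[-1,[0,0,0.2],[0,0,0]],[-1,[0,0,0.2],[0,0,0]],[-1,[0,0,0],[0,0,0]],[-1,[0,0,0],[0,0,0]],[-1,[0,0,0],[0,0,0]]]'
python3 - <<'E'
from h import *
shot("wrist","w17")
togo((0.5068,-0.1287,-0.002),0.149)
E
```

```text
clock: 16.75
position: [0.506, -0.1294, 0.1163]
ee_rot: [0.997, 0.073, 0.001, 0.001]
ft_force: [0.6, 0.0, -0.7]
grip_width: 0.095
clock: 17.25
position: [0.5064, -0.1261, 0.0841]
ee_rot: [0.997, 0.074, 0.001, 0.0]
ft_force: [0.1, 0.5, -1.1]
grip_width: 0.099
clock 17.30 pos [ 0.5065 -0.1261  0.0841] yaw 0.148 grip 0.099 F [-0.085   0.2327  0.3352]
shift [-0.002  0.032  1.076] turn [ 0.001 -0.002 -0.001]
```

View pics/w17.png

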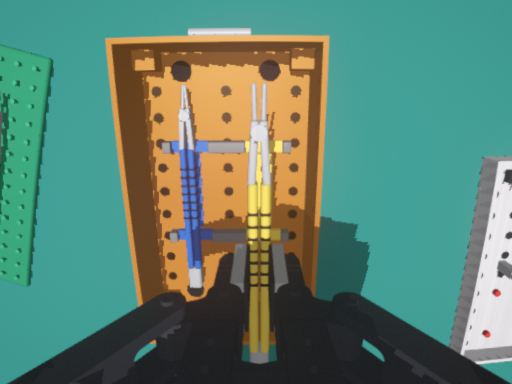

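Yellow is over its slots (yellow bar section 245–283, instrument at 260). I'll lower it with a 2.5 mm shift.

```bash
python3 -m crank '[[-1,[0,0.03,0.3],[0,0,0]],[-1,[0,0,0.3],[0,0,0]],[-1,[0,0,0.2],[0,0,0]],[-1,[0,0,0.15],[0,0,0]],[-1,[0,0,0.06],[0,0,0]]]'
python3 -m crank '[[-1,[0,0,0.03],[0,0,0]],[-1,[0,0,0.03],[0,0,0]],[-1,[0,0,0],[0,0,0]],[-1,[0,0,0],[0,0,0]],[-1,[0,0,0],[0,0,0]]]'
python3 - <<'E'
from h import *
shot("wrist","w18")
E
```

```text
clock: 17.8
position: [0.506, -0.1285, 0.0017]
ee_rot: [0.997, 0.074, -0.0, -0.0]
ft_force: [-0.8, -1.4, -0.0]
grip_width: 0.094
clock: 18.3
position: [0.5067, -0.1287, -0.001]
ee_rot: [0.997, 0.074, 0.0, 0.001]
ft_force: [-5.1, 1.2, 12.3]
grip_width: 0.097
```

View pics/w18.png

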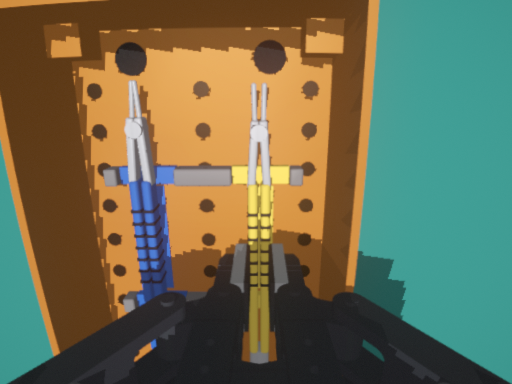

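It has bedded (12 N) and is centred in its slot section. I'll release and retreat.

```bash
python3 -m crank '[[-0.9,[0,0,0],[0,0,0]],[-0.8,[0,0,0],[0,0,0]],[-0.7,[0,0,0],[0,0,0]],[-0.6,[0,0,0],[0,0,0]],[-0.55,[0,0,0],[0,0,0]]]'
python3 -m crank '[[-0.55,[0,0,0],[0,0,0]],[-0.55,[0,0,-0.1],[0,0,0]],[-0.55,[0,0,-0.4],[0,0,0]],[-0.55,[0,0,-0.55],[0,0,0]],[-0.55,[0,0,-0.55],[0,0,0]]]'
python3 -m crank '[[-0.5,[-0.2,0.1,-0.5],[0,0,0]],[-0.5,[0,0.3,-0.3],[0,0,0]],[-0.5,[0,0.3,0],[0,0,0]],[-0.5,[0,0,0],[0,0,0]],[-0.5,[0,0,0],[0,0,0]]]'
python3 - <<'E'
from h import *
c=shot("wrist","w19")
E
```

```text
clock: 18.85
position: [0.5064, -0.1288, -0.0023]
ee_rot: [0.997, 0.074, 0.0, 0.0]
ft_force: [-0.3, 0.1, -0.3]
grip_width: 0.228
clock: 19.35
position: [0.5057, -0.1283, 0.1272]
ee_rot: [0.997, 0.074, -0.0, -0.0]
ft_force: [1.3, -0.4, -0.7]
grip_width: 0.226
clock: 19.85
position: [0.4984, -0.1863, 0.1895]
ee_rot: [0.997, 0.073, -0.0, -0.0]
ft_force: [0.5, 0.9, -0.0]
grip_width: 0.25
```

View pics/w19.png

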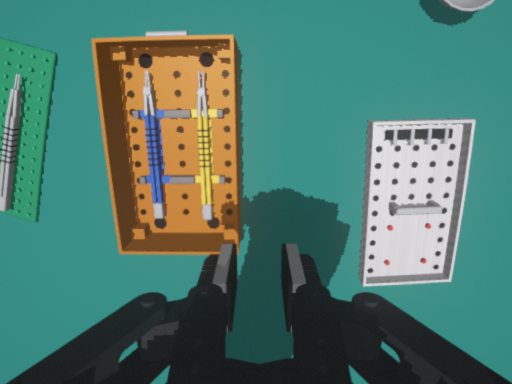

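Both instruments lie in their own slots (blue (152,145), yellow (204,145)). The insert is at about (415,203) with its bar at (417,210). I'll measure it from the rim outline and from the bar.

Run:
```python
from h import *
c=load("w19")
h=cv2.cvtColor(c.im,cv2.COLOR_BGR2HSV)
m=cv2.inRange(h,(0,0,60),(180,70,255)); m[:, :330]=0; m[:90]=0; m[310:]=0
cs,_=cv2.findContours(m,cv2.RETR_EXTERNAL,cv2.CHAIN_APPROX_NONE)
x=max(cs,key=cv2.contourArea); print(cv2.boundingRect(x))
for z in(.018,.009): print(z,rectw(c,x,z))
# posts
_,b=blobs(c,(0,110,80),(6,255,255),3,(360,200,470,290)); _,b2=blobs(c,(172,110,80),(180,255,255),3,(360,200,470,290))
for y in b+b2: print(cv2.boundingRect(y),onplane(c,y.reshape(-1,2).mean(0),.008))
print("bar",onplane(c,[(391,209),(441,210)],.026))
cv2.imwrite("pics/w19c.png",cv2.resize(c.im[100:300,340:490],(600,800))[:600])
```

```text
(359, 118, 117, 169)
0.018 (array([ 0.4845, -0.3553]), (187.53216552734375, 111.67078399658203), np.float64(0.18949266670122145))
0.009 (array([ 0.482 , -0.3603]), (192.70330810546875, 114.75009155273438), np.float64(0.18949333249149394))
(388, 226, 5, 4) [[ 0.4556 -0.3403  0.008 ]]
(426, 224, 5, 4) [[ 0.4639 -0.3831  0.008 ]]
(422, 259, 4, 4) [[ 0.421  -0.3915  0.008 ]]
(385, 261, 4, 4) [[ 0.4126 -0.3483  0.008 ]]
bar [[ 0.4823 -0.327   0.026 ]
 [ 0.4891 -0.3808  0.026 ]]
```

View pics/w19c.png

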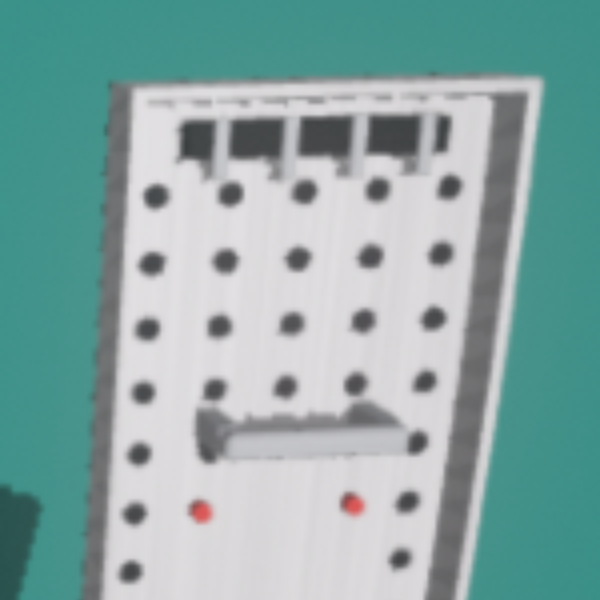

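Run:
```python
from h import *
print(manip.get_obs()["joint_pos"])
togo((0.485,-0.357,0.19),0.189-np.pi/2)
```

```text
[ 0.7403  0.187  -0.5226  1.7253  0.0971  1.2558 -1.2273]
clock 19.90 pos [ 0.4984 -0.1855  0.1893] yaw 0.148 grip 0.250 F [ 0.2201 -0.0609  0.6738]
shift [-0.483  2.096 -0.01 ] turn [-0.     0.001  1.948]
```

Joint 7 is at -1.23, so I'll turn towards +90° (jaws along the insert's x) to stay inside its range.

```bash
python3 -m crank '[[-0.4,[0,0,0],[0,0,-0.187]],[-0.4,[0,0,0],[0,0,-0.187]],[-0.4,[0,0,0],[0,0,-0.187]],[-0.4,[0,0,0],[0,0,-0.187]],[-0.4,[0,0,0],[0,0,-0.187]]]'
python3 -m crank '[[-0.4,[0,0,0],[0,0,-0.187]],[-0.4,[0,0,0],[0,0,-0.187]],[-0.4,[0,0,0],[0,0,-0.187]],[-0.4,[0,0,0],[0,0,-0.187]],[-0.4,[0,0,0],[0,0,-0.187]]]'
python3 - <<'E'
from h import *
print(manip.get_obs()["joint_pos"])
togo((0.485,-0.357,0.12),0.189+np.pi/2)
E
```

```text
clock: 20.4
position: [0.4985, -0.1849, 0.1892]
ee_rot: [0.903, 0.431, -0.0, -0.0]
ft_force: [0.1, -0.5, -0.4]
grip_width: 0.304
clock: 20.9
position: [0.4985, -0.1849, 0.1892]
ee_rot: [0.688, 0.726, -0.0, -0.0]
ft_force: [-0.3, -0.4, -0.0]
grip_width: 0.299
[ 0.8657  0.2078 -0.6684  1.7196  0.1343  1.2614  0.2203]
clock 20.90 pos [ 0.4985 -0.1849  0.1892] yaw 1.624 grip 0.299 F [-0.2629 -0.438  -0.0361]
shift [-2.139 -0.283  0.864] turn [-0.001 -0.001 -0.172]
```

```bash
python3 -m crank '[[-0.4,[-0.535,-0.07,0.15],[0,0,0]],[-0.4,[-0.535,-0.07,0.15],[0,0,0]],[-0.4,[-0.535,-0.07,0.15],[0,0,0]],[-0.4,[-0.535,-0.07,0.15],[0,0,0]],[-0.4,[0,0,0.2],[0,0,-0.172]]]'
python3 -m crank '[[-0.4,[0,0,0],[0,0,0]],[-0.4,[0,0,0],[0,0,0]],[-0.4,[0,0,0],[0,0,0]],[-0.4,[0,0,0],[0,0,0]],[-0.4,[0,0,0],[0,0,0]]]' 80
python3 - <<'E'
from h import *
shot("wrist","w20")
togo((0.485,-0.357,0.0),0.189+np.pi/2)
E
```

```text
clock: 21.4
position: [0.482, -0.3641, 0.1245]
ee_rot: [0.643, 0.766, -0.001, 0.0]
ft_force: [-0.1, -0.7, -0.8]
grip_width: 0.298
clock: 21.9
position: [0.4845, -0.358, 0.1262]
ee_rot: [0.64, 0.768, -0.0, 0.001]
ft_force: [0.4, 0.0, 0.7]
grip_width: 0.305
clock 21.95 pos [ 0.4844 -0.3581  0.1261] yaw 1.751 grip 0.297 F [-0.1067  0.114   0.4331]
shift [0.014 0.009 1.576] turn [ 0.001  0.001 -0.011]
```

View pics/w20.png

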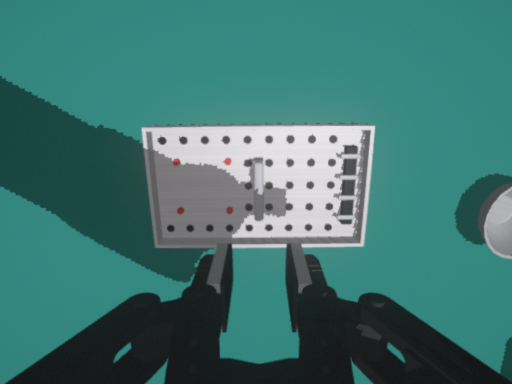

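The bar is vertical at column 259, centred between the jaws, so I'll descend and pinch.

```bash
python3 -m crank '[[-0.4,[0.01,0.01,0.5],[0,0,-0.01]],[-0.4,[0,0,0.45],[0,0,0]],[-0.4,[0,0,0.35],[0,0,0]],[-0.4,[0,0,0.18],[0,0,0]],[-0.4,[0,0,0.08],[0,0,0]]]'
python3 -m crank '[[-0.4,[0,0,0],[0,0,0]],[-1,[0,0,0],[0,0,0]],[-1,[0,0,0],[0,0,0]],[-1,[0,0,0],[0,0,0]],[-1,[0,0,0],[0,0,0]]]' 80
python3 -m crank '[[-1,[0,0,0],[0,0,0]],[-1,[0,0,-0.1],[0,0,0]],[-1,[0,0,-0.1],[0,0,0]],[-1,[0,0,-0.2],[0,0,0]],[-1,[0,0,0],[0,0,0]]]'
python3 - <<'E'
from h import *
shot("wrist","w21")
E
```

```text
clock: 22.45
position: [0.4843, -0.3571, -0.0004]
ee_rot: [0.637, 0.771, 0.0, -0.001]
ft_force: [-0.2, -0.0, -0.7]
grip_width: 0.299
clock: 22.95
position: [0.4857, -0.3581, 0.0024]
ee_rot: [0.637, 0.771, -0.0, 0.001]
ft_force: [-1.4, 0.6, 6.0]
grip_width: 0.062
clock: 23.45
position: [0.4861, -0.3584, 0.0356]
ee_rot: [0.637, 0.771, 0.0, 0.002]
ft_force: [0.4, -0.8, -0.9]
grip_width: 0.064
```

View pics/w21.png

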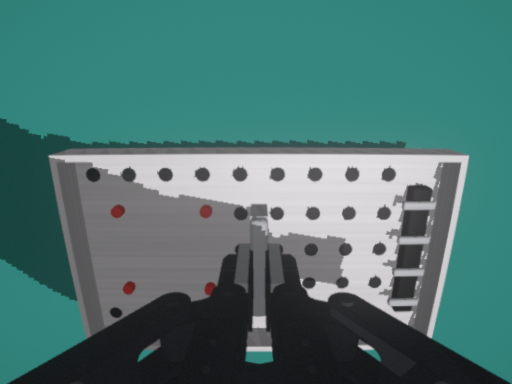

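The insert is lifted and level: its far rim is horizontal at row 155 and its width is symmetric. I'll raise it and carry it over the base.

```bash
python3 -m crank '[[-1,[0,0,-0.3],[0,0,0]],[-1,[0,0,-0.4],[0,0,0]],[-1,[0,0,-0.4],[0,0,0.05]],[-1,[0,0,-0.1],[0,0,0]],[-1,[0,0,0],[0,0,0]]]'
python3 - <<'E'
from h import *
togo((0.5108,-0.1018,0.131),0.149+np.pi/2)
E
```

```text
clock: 24.0
position: [0.4851, -0.3578, 0.1294]
ee_rot: [0.652, 0.758, -0.0, 0.001]
ft_force: [-0.1, -0.0, -3.2]
grip_width: 0.062
clock 24.00 pos [ 0.4851 -0.3578  0.1294] yaw 1.721 grip 0.062 F [-0.0837 -0.0396 -3.1645]
shift [ 3.117  0.795 -0.024] turn [0.002 0.002 0.001]
```

```bash
python3 -m crank '[[-1,[0.25,0.06,0],[0,0,0]],[-1,[0.45,0.115,0],[0,0,0]],[-1,[0.5,0.13,0],[0,0,0]],[-1,[0.5,0.13,0],[0,0,0]],[-1,[0.5,0.13,0],[0,0,0]]]'
python3 -m crank '[[-1,[0.5,0.13,0],[0,0,0]],[-1,[0.3,0.075,0],[0,0,0]],[-1,[0.117,0.025,0],[0,0,0]],[-1,[0,0,0],[0,0,0]],[-1,[0,0,0],[0,0,0]]]'
python3 - <<'E'
from h import *
shot("wrist","w22")
togo((0.5108,-0.1018,0.131),0.149+np.pi/2)
E
```

```text
clock: 24.5
position: [0.502, -0.1742, 0.1267]
ee_rot: [0.652, 0.758, -0.0, -0.001]
ft_force: [0.1, -0.5, -1.3]
grip_width: 0.061
clock: 25.0
position: [0.5099, -0.1027, 0.1278]
ee_rot: [0.653, 0.758, -0.0, -0.0]
ft_force: [0.4, -1.4, -1.8]
grip_width: 0.061
clock 25.05 pos [ 0.5099 -0.1031  0.128 ] yaw 1.718 grip 0.061 F [-0.5439 -0.473  -1.9944]
shift [ 0.015  0.013 -0.038] turn [-0.001  0.    -0.002]
```

View pics/w22.png

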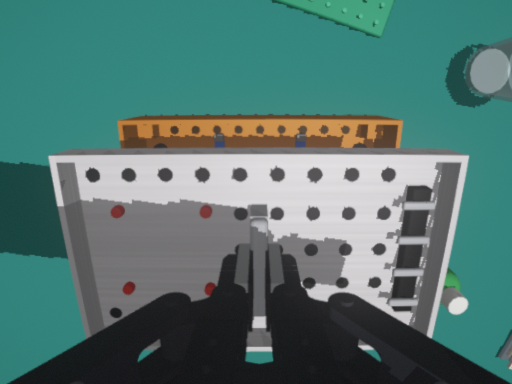

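Run:
```python
from h import *
c=load("w22"); cv2.imwrite("pics/w22c.png",cv2.resize(c.im[100:200,30:490],(800,174)))
h=cv2.cvtColor(c.im,cv2.COLOR_BGR2HSV); m=cv2.inRange(h,(0,0,60),(180,60,255))
for r in (154,157,160,170):
    xs=np.where(m[r,40:490])[0]+40; print(r,xs.min(),xs.max())
for col in (100,200,300,420):
    ys=np.where(m[120:250,col])[0]+120; print(col,ys.min())
# insert estimate
P=onplane(c,[(57,157),(466,157)],.144); print(P, np.linalg.norm(P[0]-P[1]), P.mean(0))
# case far edge outer rim corners (z .05)
Q=onplane(c,[(120,121),(400,122)],.05); print(Q,np.linalg.norm(Q[0]-Q[1]),Q.mean(0))
d=P[1]-P[0]; print("yaw ins",np.arctan2(d[1],d[0])); d=Q[1]-Q[0]; print("yaw case",np.arctan2(d[1],d[0]))
n=np.array([-np.sin(.149),np.cos(.149),0])
print("insert ctr",P.mean(0)-n*.0525,"case ctr",Q.mean(0)-n*.06)
```

```text
154 54 464
157 48 468
160 49 468
170 50 466
100 149
200 148
300 134
420 148
[[ 0.415  -0.0644  0.144 ]
 [ 0.5921 -0.0378  0.144 ]] 0.17910849335517973 [ 0.5035 -0.0511  0.144 ]
[[ 0.4049 -0.0582  0.05  ]
 [ 0.5992 -0.0297  0.05  ]] 0.19634952362762365 [ 0.502 -0.044  0.05 ]
yaw ins 0.14926718314340226
yaw case 0.14562865062201685
insert ctr [ 0.5113 -0.103   0.144 ] case ctr [ 0.511  -0.1033  0.05  ]
```

View pics/w22c.png

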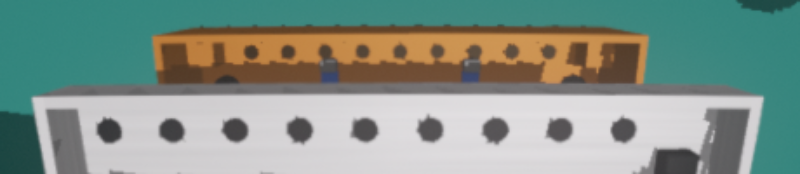

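The insert centre is at (0.5113,-0.1030), against (0.511,-0.103) for the case in the same picture. The yaws are 0.149 and 0.146, so it's well inside the 4.5 mm play. I'll lower it.

```bash
python3 -m crank '[[-1,[0,0,0.3],[0,0,0]],[-1,[0,0,0.3],[0,0,0]],[-1,[0,0,0.2],[0,0,0]],[-1,[0,0,0.15],[0,0,0]],[-1,[0,0,0.1],[0,0,0]]]'
python3 -m crank '[[-1,[0,0,0.06],[0,0,0]],[-1,[0,0,0.06],[0,0,0]],[-1,[0,0,0.04],[0,0,0]],[-1,[0,0,0.04],[0,0,0]],[-1,[0,0,0],[0,0,0]]]'
python3 - <<'E'
from h import *
shot("wrist","w23")
E
```

```text
clock: 25.55
position: [0.5103, -0.1019, 0.0438]
ee_rot: [0.653, 0.758, -0.0, -0.0]
ft_force: [0.5, 0.4, -2.0]
grip_width: 0.06
clock: 26.05
position: [0.5104, -0.1014, 0.0285]
ee_rot: [0.652, 0.758, -0.0, -0.0]
ft_force: [-0.1, -0.2, -1.0]
grip_width: 0.062
```

View pics/w23.png

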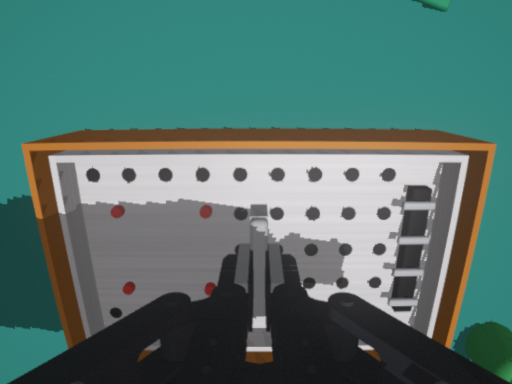

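The insert is inside the walls with even gaps. I'll lower the last few mm until it bears on the stops.

```bash
python3 -m crank '[[-1,[0,0,0.02],[0,0,0]],[-1,[0,0,0.02],[0,0,0]],[-1,[0,0,0.02],[0,0,0]],[-1,[0,0,0.01],[0,0,0]],[-1,[0,0,0],[0,0,0]]]'
```

```text
clock: 26.6
position: [0.5105, -0.1015, 0.0233]
ee_rot: [0.652, 0.758, -0.0, 0.0]
ft_force: [-2.9, -0.4, 4.3]
grip_width: 0.058
```

```bash
python3 -m crank '[[-1,[0,0,0.005],[0,0,0]],[-0.8,[0,0,0],[0,0,0]],[-0.6,[0,0,0],[0,0,0]],[-0.45,[0,0,0],[0,0,0]],[-0.45,[0,0,0],[0,0,0]]]'
python3 -m crank '[[-0.45,[0,0,-0.1],[0,0,0]],[-0.45,[0,0,-0.3],[0,0,0]],[-0.45,[0,0,-0.55],[0,0,0]],[-0.45,[0,0,-0.55],[0,0,0]],[-0.45,[0,0,-0.55],[0,0,0]]]'
python3 -m crank '[[-0.45,[0.3,0,0],[0,0,0]],[0,[0,0,0],[0,0,0]],[0,[0,0,0],[0,0,0]],[0,[0,0,0],[0,0,0]],[0,[0,0,0],[0,0,0]]]'
python3 - <<'E'
from h import *
c=shot("wrist","w24"); c2=shot("side","s24"); c3=shot("top","t24")
cv2.imwrite("pics/s24c.png",cv2.resize(c2.im[100:220,150:330],(720,480),interpolation=cv2.INTER_CUBIC))
E
```

```text
clock: 27.1
position: [0.5105, -0.1014, 0.0226]
ee_rot: [0.652, 0.758, 0.0, 0.0]
ft_force: [0.4, 0.6, 0.8]
grip_width: 0.276
clock: 27.6
position: [0.5103, -0.1011, 0.189]
ee_rot: [0.652, 0.758, 0.0, 0.0]
ft_force: [0.4, -1.5, 0.1]
grip_width: 0.275
clock: 28.1
position: [0.5066, -0.0783, 0.186]
ee_rot: [0.653, 0.758, -0.0, -0.001]
ft_force: [-0.3, -1.2, 0.1]
grip_width: 0.498
```

View pics/w24.png

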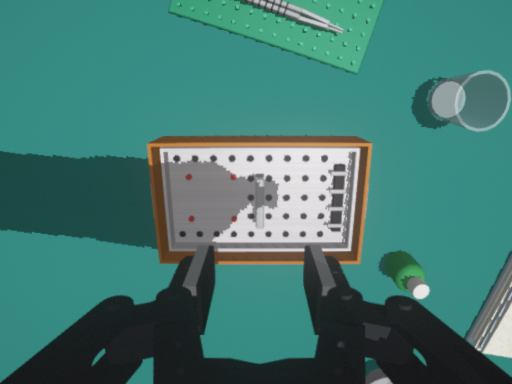

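View pics/s24c.png

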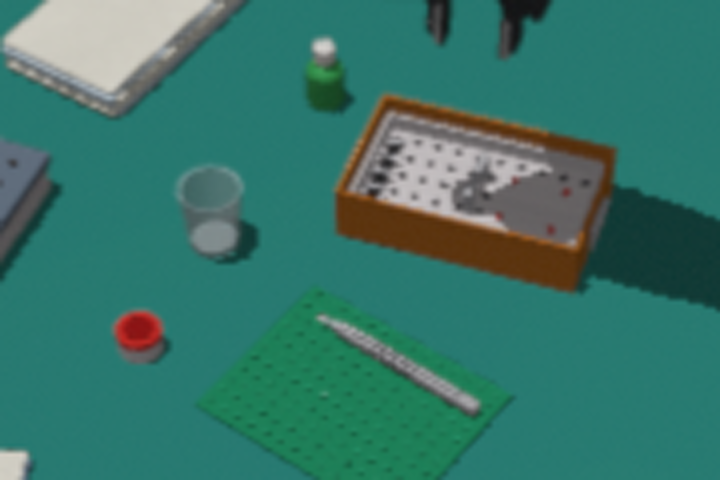

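The insert is level inside the base with even gaps, and the beaker, bottle and forceps are untouched. The pot is the only red-capped object, at (139,333) in the side crop. I'll measure the posts and turn the tool back.

```bash
python3 -m crank '[[0.3,[0,0,0],[0,0,0.187]],[0.3,[0,0,0],[0,0,0.187]],[0.3,[0,0,0],[0,0,0.187]],[0.3,[0,0,0],[0,0,0.187]],[0.3,[0,0,0],[0,0,0.187]]]' 40 >/dev/null
python3 -m crank '[[0.3,[0,0,0],[0,0,0.187]],[0.3,[0,0,0],[0,0,0.187]],[0.3,[0,0,0],[0,0,0.187]],[0.3,[0,0,0],[0,0,0.187]],[0.3,[0,0,0],[0,0,0.187]]]'
python3 - <<'E'
from h import *
c=load("w24")
pts=[]
for lo,hi in(((0,100,60),(6,255,255)),((172,100,60),(180,255,255))):
    _,b=blobs(c,lo,hi,2,(160,150,260,240))
    for y in b:
        p=onplane(c,y.reshape(-1,2).mean(0),.029)[0]; pts.append(p); print(cv2.boundingRect(y),p)
print(np.mean(pts,0))
_,b=blobs(c,(5,120,40),(19,255,255),300)
print(rectw(c,b[0],.05))
t=load("t24")
for lo,hi in(((0,120,80),(6,255,255)),((172,120,80),(180,255,255))):
    _,b=blobs(t,lo,hi,10,(200,100,300,170))
    for y in b: print("pot",cv2.boundingRect(y),rectw(t,y,.022))
togo((0.60,0.145,0.19),0.149)
E
```

```text
clock: 29.25
position: [0.5068, -0.0778, 0.1864]
ee_rot: [0.992, 0.122, -0.0, -0.0]
ft_force: [0.2, -0.5, -0.4]
grip_width: 0.647
(186, 175, 5, 5) [ 0.4386 -0.0894  0.029 ]
(189, 217, 5, 5) [ 0.4452 -0.1326  0.029 ]
(231, 175, 5, 5) [ 0.4818 -0.0829  0.029 ]
(232, 217, 4, 4) [ 0.4882 -0.1259  0.029 ]
[ 0.4634 -0.1077  0.029 ]
(array([ 0.5099, -0.0995]), (199.84544372558594, 124.56289672851562), np.float64(0.14841685235140947))
pot (243, 134, 9, 9) (array([0.6739, 0.1451]), (29.741432189941406, 29.0689697265625), np.float64(0.00608099493391103))
clock 29.25 pos [ 0.5068 -0.0778  0.1864] yaw 0.245 grip 0.647 F [ 0.2494 -0.542  -0.3801]
shift [ 1.806 -2.419 -0.045] turn [-0.     0.     0.123]
```

The post spacing comes out at 43.7 mm against the nominal 44, which confirms the seated height. The pot's place is at (0.463,-0.108). On to the pot.

```bash
python3 -m crank '[[0.3,[0.36,-0.484,0],[0,0,0]],[0.3,[0.36,-0.484,0],[0,0,0]],[0.3,[0.36,-0.484,0],[0,0,0]],[0.3,[0.36,-0.484,0],[0,0,0]],[0.3,[0.36,-0.484,0],[0,0,0]]]'
python3 -m crank '[[0.3,[0,0,0],[0,0,0.123]],[0.3,[0,0,0],[0,0,0]],[0.3,[0,0,0],[0,0,0]],[0.3,[0,0,0],[0,0,0]],[0.3,[0,0,0],[0,0,0]]]'
python3 - <<'E'
from h import *
c=shot("wrist","w25")
for lo,hi in(((0,120,60),(8,255,255)),((172,120,60),(180,255,255))):
    _,b=blobs(c,lo,hi,30)
    for y in b[:2]: print("pot",cv2.boundingRect(y),rectw(c,y,.020),rectw(c,y,.022))
E
```

```text
clock: 29.75
position: [0.5989, 0.147, 0.1864]
ee_rot: [0.992, 0.125, -0.0, 0.0]
ft_force: [-0.0, 0.0, 0.4]
grip_width: 0.648
clock: 30.25
position: [0.5984, 0.1443, 0.1868]
ee_rot: [0.997, 0.077, 0.0, 0.0]
ft_force: [-0.6, 0.0, 0.4]
grip_width: 0.646
pot (251, 73, 37, 39) (array([0.6771, 0.1469]), (34.40159225463867, 33.796138763427734), np.float64(0.1561939984589838)) (array([0.6771, 0.147 ]), (34.18766403198242, 33.5860481262207), np.float64(0.15619902517554132))
```

View pics/w25.png

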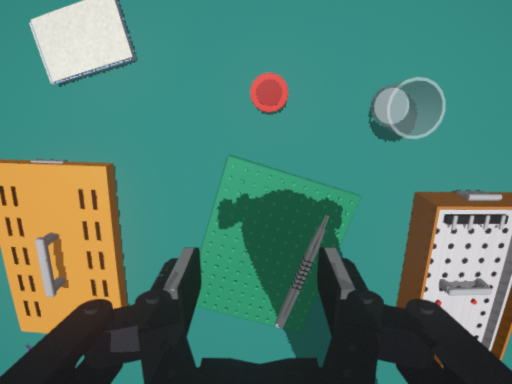

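The pot's red cap is at (269,92), which puts it at world (0.676,0.147). The beaker at (410,107) is well clear.

Run:
```python
from h import *
togo((0.6765,0.1467,-0.005),0.149)
```

```text
clock 30.30 pos [0.5983 0.1445 0.1868] yaw 0.154 grip 0.649 F [ 0.2711  0.7069 -0.1622]
shift [0.969 0.122 2.398] turn [ 0.001 -0.     0.007]
```

```bash
python3 -m crank '[[0.3,[0.4,0.05,0.2],[0,0,0]],[0.3,[0.4,0.05,0.3],[0,0,0]],[0.3,[0.17,0.02,0.4],[0,0,0]],[0.3,[0,0,0.4],[0,0,0]],[0.3,[0,0,0.2],[0,0,0]]]'
python3 -m crank '[[0.3,[0,0,0],[0,0,0]],[0.3,[0,0,0],[0,0,0]],[0.3,[0,0,0],[0,0,0]],[0.3,[0,0,0],[0,0,0]],[0.3,[0,0,0],[0,0,0]]]'
python3 - <<'E'
from h import *
c=shot("wrist","w26"); togo((0.6765,0.1467,-0.005),0.149)
for lo,hi in(((0,120,60),(8,255,255)),):
    _,b=blobs(c,lo,hi,30)
    for y in b[:2]: print("pot",cv2.boundingRect(y),rectw(c,y,.020))
E
```

```text
clock: 30.8
position: [0.6751, 0.1471, 0.0633]
ee_rot: [0.997, 0.077, -0.002, 0.0]
ft_force: [0.4, -0.6, -0.4]
grip_width: 0.651
clock: 31.3
position: [0.6769, 0.1482, 0.0678]
ee_rot: [0.997, 0.077, 0.001, 0.0]
ft_force: [-0.1, 0.5, 0.1]
grip_width: 0.651
clock 31.35 pos [0.6767 0.1482 0.0675] yaw 0.155 grip 0.653 F [ 0.5325  0.2341 -0.298 ]
shift [-0.006  0.018  0.906] turn [ 0.    -0.002  0.007]
pot (234, 190, 54, 52) (array([0.6771, 0.1473]), (35.78559112548828, 34.964908599853516), np.float64(0.15552850779208663))
```

View pics/w26.png

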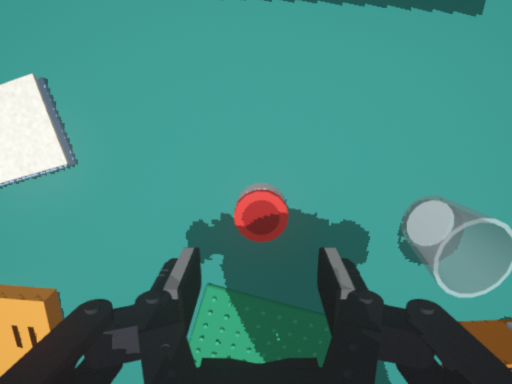

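The pot is centred between the jaws (column 261), so I'll lower and grip.

```bash
python3 -m crank '[[0.3,[0,0.01,0.3],[0,0,0]],[0.3,[0,0,0.3],[0,0,0]],[0.3,[0,0,0.2],[0,0,0]],[0.3,[0,0,0.1],[0,0,0]],[0.3,[0,0,0],[0,0,0]]]'
python3 -m crank '[[-1,[0,0,0],[0,0,0]],[-1,[0,0,0],[0,0,0]],[-1,[0,0,0],[0,0,0]],[-1,[0,0,0],[0,0,0]],[-1,[0,0,0],[0,0,0]]]' 40
python3 -m crank '[[-1,[0,0,0],[0,0,0]],[-1,[0,0,-0.1],[0,0,0]],[-1,[0,0,-0.2],[0,0,0]],[-1,[0,0,-0.4],[0,0,0]],[-1,[0,0,-0.5],[0,0,0]]]'
python3 - <<'E'
from h import *
shot("wrist","w27"); togo((0.4634,-0.1077,0.12),0.149)
E
```

```text
clock: 31.85
position: [0.6759, 0.1473, -0.0063]
ee_rot: [0.997, 0.077, -0.001, 0.0]
ft_force: [-0.4, 0.8, 0.5]
grip_width: 0.65
clock: 32.35
position: [0.6774, 0.1477, -0.0039]
ee_rot: [0.997, 0.077, 0.001, -0.0]
ft_force: [-0.9, -0.6, 6.6]
grip_width: 0.386
clock: 32.85
position: [0.6756, 0.147, 0.0914]
ee_rot: [0.997, 0.077, -0.001, 0.0]
ft_force: [1.4, 1.0, -0.2]
grip_width: 0.387
clock 32.90 pos [0.6791 0.1485 0.1004] yaw 0.155 grip 0.388 F [3.6427 2.0213 6.4836]
shift [-3.156  2.749 -0.274] turn [-0.001 -0.011  0.007]
```

View pics/w27.png

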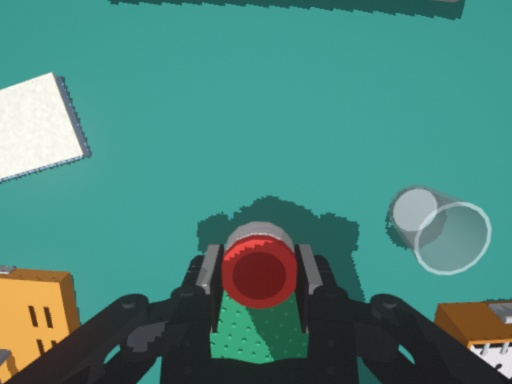

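The pot is held upright. I'll carry it over the posts.

```bash
python3 -m crank '[[-1,[-0.2,0.17,-0.2],[0,0,0]],[-1,[-0.4,0.35,-0.1],[0,0,0]],[-1,[-0.42,0.366,0],[0,0,0]],[-1,[-0.42,0.366,0],[0,0,0]],[-1,[-0.42,0.366,0],[0,0,0]]]'
python3 -m crank '[[-1,[-0.42,0.366,0],[0,0,0]],[-1,[-0.42,0.366,0],[0,0,0]],[-1,[-0.3,0.26,0],[0,0,0]],[-1,[-0.13,0.11,0],[0,0,0.007]],[-1,[0,0,0],[0,0,0]]]'
python3 -m crank '[[-1,[0,0,0],[0,0,0]],[-1,[0,0,0],[0,0,0]],[-1,[0,0,0],[0,0,0]],[-1,[0,0,0],[0,0,0]],[-1,[0,0,0],[0,0,0]]]'
python3 - <<'E'
from h import *
c=shot("wrist","w28"); togo((0.4634,-0.1077,0.02),0.149)
_,b=blobs(c,(0,120,60),(8,255,255),100); y=b[0]
print(cv2.boundingRect(y),rectw(c,y,manip.get_obs()["position"][2]+.026))
E
```

```text
clock: 33.4
position: [0.5484, -0.0048, 0.1156]
ee_rot: [0.997, 0.077, 0.001, 0.0]
ft_force: [0.4, -1.1, 0.1]
grip_width: 0.389
clock: 33.9
position: [0.4621, -0.1078, 0.1154]
ee_rot: [0.997, 0.073, 0.0, 0.001]
ft_force: [0.6, 0.9, -0.6]
grip_width: 0.385
clock: 34.4
position: [0.4628, -0.1058, 0.1145]
ee_rot: [0.997, 0.075, -0.0, -0.0]
ft_force: [-0.1, 0.5, 0.1]
grip_width: 0.392
clock 34.45 pos [ 0.4628 -0.1059  0.1145] yaw 0.150 grip 0.391 F [-0.5746  0.3177 -0.7063]
shift [0.005 0.023 1.182] turn [-0.     0.     0.001]
(221, 235, 76, 74) (array([ 0.4641, -0.1055]), (37.037147521972656, 33.3175163269043), np.float64(0.17084319873291223))
```

View pics/w28.png

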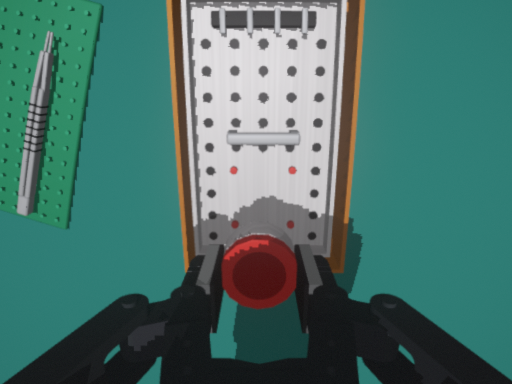

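The pot is centred on the TCP and the posts' middle column is 263, so I'll shift 2 mm and lower.

```bash
python3 -m crank '[[-1,[0,0.025,0.35],[0,0,0]],[-1,[0,0,0.3],[0,0,0]],[-1,[0,0,0.2],[0,0,0]],[-1,[0,0,0.15],[0,0,0]],[-1,[0,0,0.08],[0,0,0]]]'
python3 -m crank '[[-1,[0,0,0.03],[0,0,0]],[-1,[0,0,0.03],[0,0,0]],[-1,[0,0,0.02],[0,0,0]],[-1,[0,0,0],[0,0,0]],[-1,[0,0,0],[0,0,0]]]'
python3 - <<'E'
from h import *
c=shot("wrist","w29")
E
```

```text
clock: 34.95
position: [0.4626, -0.1081, 0.0273]
ee_rot: [0.997, 0.075, -0.0, -0.0]
ft_force: [-0.3, -0.0, -0.3]
grip_width: 0.388
clock: 35.45
position: [0.4631, -0.1083, 0.0221]
ee_rot: [0.997, 0.075, 0.0, 0.0]
ft_force: [0.2, -0.0, -0.1]
grip_width: 0.388
```

View pics/w29.png

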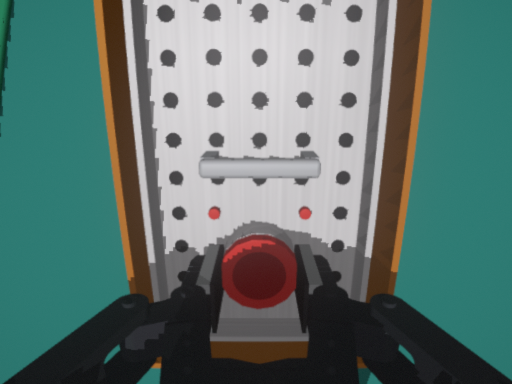

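The pot sits midway between the posts (columns 214 and 305). I'll lower it to contact and release.

```bash
python3 -m crank '[[-1,[0,0,0.015],[0,0,0]],[-1,[0,0,0.015],[0,0,0]],[-1,[0,0,0],[0,0,0]],[-0.1,[0,0,0],[0,0,0]],[0,[0,0,0],[0,0,0]]]'
python3 -m crank '[[0.08,[0,0,0],[0,0,0]],[0.08,[0,0,0],[0,0,0]],[0.08,[0,0,0],[0,0,0]],[0.08,[0,0,-0.05],[0,0,0]],[0.08,[0,0,-0.1],[0,0,0]]]'
python3 -m crank '[[0.08,[0,0,-0.3],[0,0,0]],[0.08,[0,0,-0.5],[0,0,0]],[0.08,[0,0,-0.55],[0,0,0]],[0.08,[-0.5,0,-0.3],[0,0,0]],[0.08,[0,0,0],[0,0,0]]]'
python3 -m crank '[[-0.2,[0,0,0],[0,0,0]],[-0.4,[0,0,0],[0,0,0]],[-0.4,[0,0,0],[0,0,0]],[-0.4,[0,0,0],[0,0,0]],[-0.4,[0,0,0],[0,0,0]]]'
python3 - <<'E'
from h import *
c=shot("wrist","w30"); togo((0.463,0.30,0.2),0)
E
```

```text
clock: 36.0
position: [0.4629, -0.1083, 0.0194]
ee_rot: [0.997, 0.075, 0.0, 0.0]
ft_force: [1.3, 0.2, -0.5]
grip_width: 0.501
clock: 36.5
position: [0.4625, -0.1081, 0.0315]
ee_rot: [0.997, 0.075, -0.0, -0.0]
ft_force: [0.5, -0.1, 0.2]
grip_width: 0.541
clock: 37.0
position: [0.4227, -0.1154, 0.1679]
ee_rot: [0.997, 0.074, 0.002, 0.003]
ft_force: [0.3, 0.6, 0.8]
grip_width: 0.538
clock: 37.5
position: [0.4234, -0.1139, 0.1628]
ee_rot: [0.997, 0.075, -0.0, -0.001]
ft_force: [0.0, 0.2, 0.4]
grip_width: 0.299
clock 37.55 pos [ 0.4234 -0.1139  0.1629] yaw 0.150 grip 0.300 F [-0.9665  0.0409  0.0525]
shift [ 1.261 -5.043 -0.459] turn [-0.001  0.001  0.191]
```

View pics/w30.png

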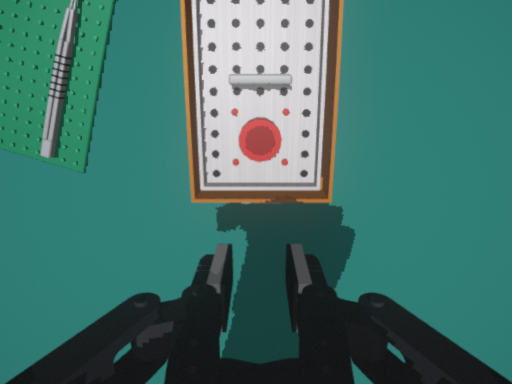

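The pot (260,140) stands in the middle of the four posts. Now the lid; I'll move over to view it.

```bash
python3 -m crank '[[-0.4,[0.05,-0.55,-0.2],[0,0,0]],[-0.4,[0.08,-0.57,-0.2],[0,0,0]],[-0.4,[0.08,-0.57,-0.2],[0,0,0]],[-0.4,[0.08,-0.57,-0.2],[0,0,0]],[-0.4,[0.08,-0.6,0],[0,0,0]]]'
python3 -m crank '[[-0.4,[0.08,-0.6,0],[0,0,0]],[-0.4,[0.08,-0.6,0],[0,0,0]],[-0.4,[0.08,-0.6,0],[0,0,0]],[-0.4,[0.08,-0.6,0],[0,0,0]],[-0.4,[0,0,0],[0,0,0]]]'
python3 -m crank '[[-0.4,[0,0,0],[0,0,0]],[-0.4,[0,0,0],[0,0,0]],[-0.4,[0,0,0],[0,0,0]],[-0.4,[0,0,0],[0,0,0]],[-0.4,[0,0,0],[0,0,0]]]'
python3 - <<'E'
from h import *
c=shot("wrist","w31"); togo((0.46,0.35,0.2),0)
m,b=blobs(c,(5,120,60),(24,255,255),1000)
for x in b[:2]:
    print(cv2.boundingRect(x))
    for z in(.018,.009): print(rectw(c,x,z))
E
```

```text
clock: 38.05
position: [0.4193, 0.1184, 0.2293]
ee_rot: [0.997, 0.074, 0.002, 0.0]
ft_force: [1.1, 0.3, -0.8]
grip_width: 0.304
clock: 38.55
position: [0.4119, 0.3175, 0.2266]
ee_rot: [0.997, 0.08, -0.002, -0.003]
ft_force: [-0.8, -0.8, 0.0]
grip_width: 0.3
clock: 39.05
position: [0.4159, 0.3092, 0.2276]
ee_rot: [0.997, 0.074, 0.0, 0.0]
ft_force: [-0.0, 0.1, -0.6]
grip_width: 0.302
clock 39.10 pos [0.4158 0.3094 0.2276] yaw 0.148 grip 0.305 F [ 0.8727  0.1974 -0.198 ]
shift [ 0.621 -0.421  0.345] turn [ 0.001 -0.001  0.188]
(158, 3, 135, 206)
(array([0.4671, 0.3549]), (215.38523864746094, 136.11924743652344), np.float64(0.11051334555782946))
(array([0.4664, 0.3557]), (220.70233154296875, 139.47952270507812), np.float64(0.11051345374874876))
```

View pics/w31.png

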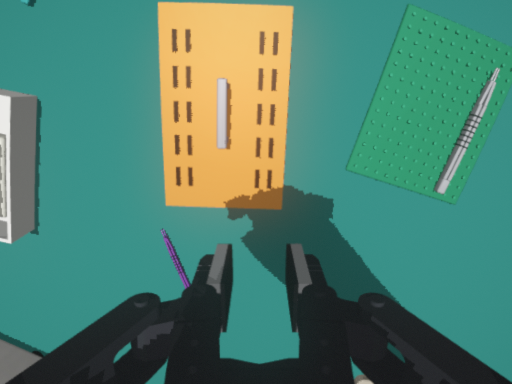

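The lid outline is 215×136 mm at z=0.018, centred at (0.467,0.355) with yaw 0.11, and its handle is at (222,113). I'll cross-check with the handle.

Run:
```python
from h import *
c=load("w31")
m,b=blobs(c,(0,0,90),(180,60,255),100,(200,60,245,170))
for x in b[:2]: print(cv2.boundingRect(x),rectw(c,x,.044))
togo((0.467,0.355,0.12),0.11)
```

```text
(217, 78, 10, 70) (array([0.4678, 0.3547]), (67.92474365234375, 9.26053237915039), np.float64(0.11486006554289432))
clock 39.10 pos [0.4158 0.3094 0.2276] yaw 0.148 grip 0.305 F [ 0.8727  0.1974 -0.198 ]
shift [ 0.716 -0.47   1.345] turn [ 0.001 -0.001  0.048]
```

```bash
python3 -m crank '[[-0.4,[0.24,-0.157,0.3],[0,0,0]],[-0.4,[0.24,-0.157,0.3],[0,0,0]],[-0.4,[0.24,-0.157,0.3],[0,0,0]],[-0.4,[0,0,0.3],[0,0,0.046]],[-0.4,[0,0,0.1],[0,0,0]]]'
python3 -m crank '[[-0.4,[0,0,0],[0,0,0]],[-0.4,[0,0,0],[0,0,0]],[-0.4,[0,0,0],[0,0,0]],[-0.4,[0,0,0],[0,0,0]],[-0.4,[0,0,0],[0,0,0]]]'
python3 - <<'E'
from h import *
c=shot("wrist","w32"); togo((0.4675,0.355,0.018),0.112)
m,b=blobs(c,(0,0,90),(180,60,255),100,(230,60,290,240))
for x in b[:2]: print(cv2.boundingRect(x),rectw(c,x,.044))
E
```

```text
clock: 39.6
position: [0.466, 0.3552, 0.1209]
ee_rot: [0.998, 0.056, -0.002, 0.001]
ft_force: [-0.5, -0.5, 0.5]
grip_width: 0.301
clock: 40.1
position: [0.467, 0.356, 0.1241]
ee_rot: [0.998, 0.056, 0.001, -0.0]
ft_force: [0.5, 0.0, -0.8]
grip_width: 0.3
clock 40.15 pos [0.4669 0.3559 0.1239] yaw 0.113 grip 0.302 F [ 0.7224 -0.3563  0.6568]
shift [0.005 0.013 1.324] turn [-0.    -0.001  0.001]
(254, 154, 14, 86) (array([0.4692, 0.3553]), (66.74254608154297, 9.368843078613281), np.float64(0.10940660238781978))
```

View pics/w32.png

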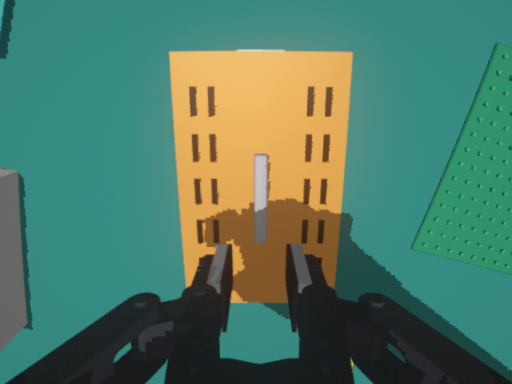

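The handle is centred between the jaws (column 261) and parallel to them, so I'll descend and grip with 100 N.

```bash
python3 -m crank '[[-0.4,[0.01,0.01,0.45],[0,0,0]],[-0.4,[0,0,0.45],[0,0,0]],[-0.4,[0,0,0.25],[0,0,0]],[-0.4,[0,0,0.12],[0,0,0]],[-0.4,[0,0,0.05],[0,0,0]]]'
python3 -m crank '[[-1,[0,0,0],[0,0,0]],[-1,[0,0,0],[0,0,0]],[-1,[0,0,0],[0,0,0]],[-1,[0,0,0],[0,0,0]],[-1,[0,0,0],[0,0,0]]]' 100
python3 -m crank '[[-1,[0,0,-0.1],[0,0,0]],[-1,[0,0,-0.2],[0,0,0]],[-1,[0,0,-0.3],[0,0,0]],[-1,[0,0,-0.1],[0,0,0]],[-1,[0,0,0],[0,0,0]]]'
python3 - <<'E'
from h import *
c=shot("wrist","w33"); togo((0.5105,-0.101,0.15),0.149)
E
```

```text
clock: 40.65
position: [0.4674, 0.3552, 0.0174]
ee_rot: [0.998, 0.057, -0.0, 0.0]
ft_force: [0.5, 0.1, 0.5]
grip_width: 0.3
clock: 41.15
position: [0.468, 0.3556, 0.0188]
ee_rot: [0.998, 0.057, 0.001, -0.0]
ft_force: [-1.0, -1.7, 5.7]
grip_width: 0.081
clock: 41.65
position: [0.4684, 0.3558, 0.0755]
ee_rot: [0.998, 0.056, 0.001, -0.001]
ft_force: [-0.9, -0.5, -2.4]
grip_width: 0.08
clock 41.70 pos [0.4679 0.3552 0.0742] yaw 0.113 grip 0.079 F [ 0.4578 -0.4393 -3.0433]
shift [-0.112  5.726 -0.948] turn [ 0.    -0.001 -0.046]
```

View pics/w33.png

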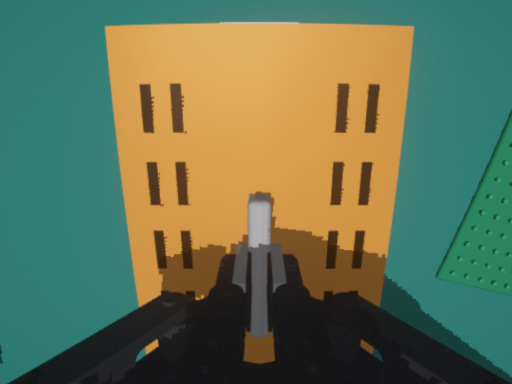

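The lid is up and level (far edge horizontal at row 27, columns 107–412). I'll raise it and carry it across.

```bash
python3 -m crank '[[-1,[0,0,-0.3],[0,0,-0.046]],[-1,[0,0.2,-0.4],[0,0,0]],[-1,[0,0.35,-0.35],[0,0,0]],[-1,[0,0.5,-0.1],[0,0,0]],[-1,[0,0.5,0],[0,0,0]]]'
python3 -m crank '[[-1,[0,0.5,0],[0,0,0]],[-1,[0,0.5,0],[0,0,0]],[-1,[0,0.5,0],[0,0,0]],[-1,[0,0.5,0],[0,0,0]],[-1,[0,0.5,0],[0,0,0]]]'
python3 - <<'E'
from h import *
togo((0.5107,-0.102,0.15),0.149)
E
```

```text
clock: 42.2
position: [0.4862, 0.2319, 0.1663]
ee_rot: [0.997, 0.075, 0.001, -0.0]
ft_force: [1.2, -0.0, -2.7]
grip_width: 0.078
clock: 42.7
position: [0.5152, 0.0329, 0.1649]
ee_rot: [0.997, 0.074, -0.001, 0.0]
ft_force: [0.1, 0.1, -2.1]
grip_width: 0.085
clock 42.70 pos [0.5152 0.0329 0.1649] yaw 0.149 grip 0.085 F [ 0.1387  0.0817 -2.1451]
shift [-0.306  1.659  0.187] turn [0.    0.001 0.   ]
```

```bash
python3 -m crank '[[-1,[-0.1,0.5,0],[0,0,0]],[-1,[-0.1,0.5,0],[0,0,0]],[-1,[-0.08,0.4,0],[0,0,0]],[-1,[-0.03,0.26,0],[0,0,0]],[-1,[0,0,0],[0,0,0]]]'
python3 -m crank '[[-1,[0,0,0],[0,0,0]],[-1,[0,0,0],[0,0,0]],[-1,[0,0,0],[0,0,0]],[-1,[0,0,0],[0,0,0]],[-1,[0,0,0],[0,0,0]]]'
python3 - <<'E'
from h import *
c=shot("wrist","w34"); togo((0.5107,-0.102,0.0545),0.149)
c=shot("side","s34"); cv2.imwrite("pics/s34c.png",cv2.resize(c.im[70:220,150:350],(800,600),interpolation=cv2.INTER_CUBIC))
E
```

```text
clock: 43.2
position: [0.5101, -0.1042, 0.1645]
ee_rot: [0.997, 0.072, -0.001, 0.0]
ft_force: [0.3, -0.9, -1.9]
grip_width: 0.078
clock: 43.7
position: [0.5111, -0.0997, 0.1658]
ee_rot: [0.997, 0.075, 0.0, 0.0]
ft_force: [-0.4, 0.9, -3.0]
grip_width: 0.079
clock 43.75 pos [ 0.511  -0.0998  0.1658] yaw 0.150 grip 0.084 F [-0.074  -0.2182 -1.9688]
shift [-0.008  0.026  1.392] turn [ 0.    -0.     0.001]
```

View pics/w34.png

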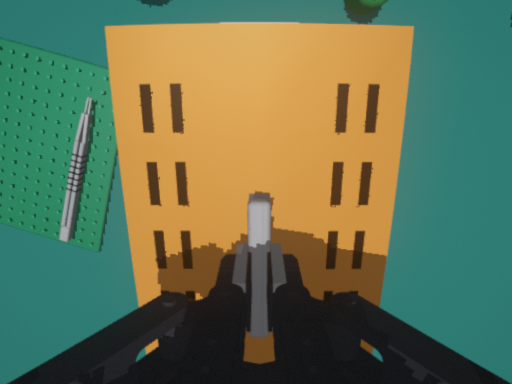

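View pics/s34c.png

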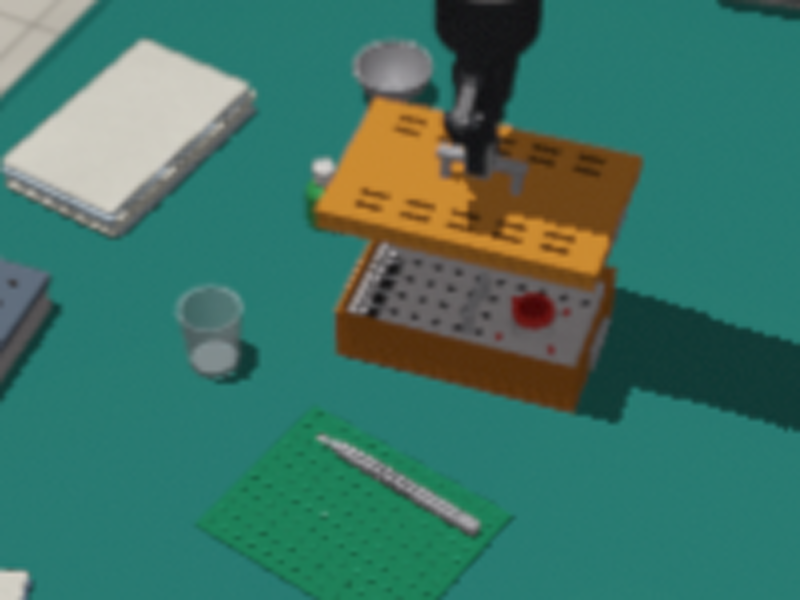

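Side view: the lid is level over the base and the pot is upright inside. I'll check the lid's centring in the grip before lowering.

Run:
```python
from h import *
c=load("w34"); 
P=onplane(c,[(107,28),(412,28)],.1653); d=P[1]-P[0]
print(P,np.linalg.norm(d)); u=np.array([np.cos(.149),np.sin(.149),0])
print("lid ctr",P.mean(0)-u*.108*np.linalg.norm(d)/.136, "yaw",np.arctan2(d[0],-d[1]))
m,b=blobs(c,(5,120,60),(24,255,255),1000); print(cv2.boundingRect(b[0]))
```

```text
[[ 0.606  -0.0177  0.1653]
 [ 0.6262 -0.1502  0.1653]] 0.13402297749042355
lid ctr [ 0.5108 -0.0997  0.1653] yaw 0.15096929114193086
(105, 24, 309, 284)
```

The lid centre coincides with the TCP (0.511,-0.100) and the yaw is 0.151. I'll shift 2 mm and lower to just above the rim.

```bash
python3 -m crank '[[-1,[0,0.028,0.3],[0,0,0]],[-1,[0,0,0.35],[0,0,0]],[-1,[0,0,0.25],[0,0,0]],[-1,[0,0,0.15],[0,0,0]],[-1,[0,0,0.06],[0,0,0]]]'
python3 -m crank '[[-1,[0,0,0],[0,0,0]],[-1,[0,0,0],[0,0,0]],[-1,[0,0,0],[0,0,0]],[-1,[0,0,0],[0,0,0]],[-1,[0,0,0],[0,0,0]]]'
python3 - <<'E'
from h import *
togo((0.5107,-0.102,0.0545),0.149)
c=shot("side","s35"); cv2.imwrite("pics/s35c.png",cv2.resize(c.im[100:200,190:330],(784,560),interpolation=cv2.INTER_CUBIC))
E
```

```text
clock: 44.3
position: [0.5109, -0.1022, 0.0761]
ee_rot: [0.997, 0.075, -0.001, -0.0]
ft_force: [-0.3, -0.3, -2.3]
grip_width: 0.08
clock: 44.8
position: [0.5116, -0.1025, 0.0774]
ee_rot: [0.997, 0.075, 0.0, 0.0]
ft_force: [0.5, 0.0, -2.6]
grip_width: 0.081
clock 44.80 pos [ 0.5116 -0.1025  0.0774] yaw 0.149 grip 0.081 F [ 0.4681  0.023  -2.5869]
shift [-0.01  -0.008  0.286] turn [ 0.001 -0.001  0.   ]
```

View pics/s35c.png

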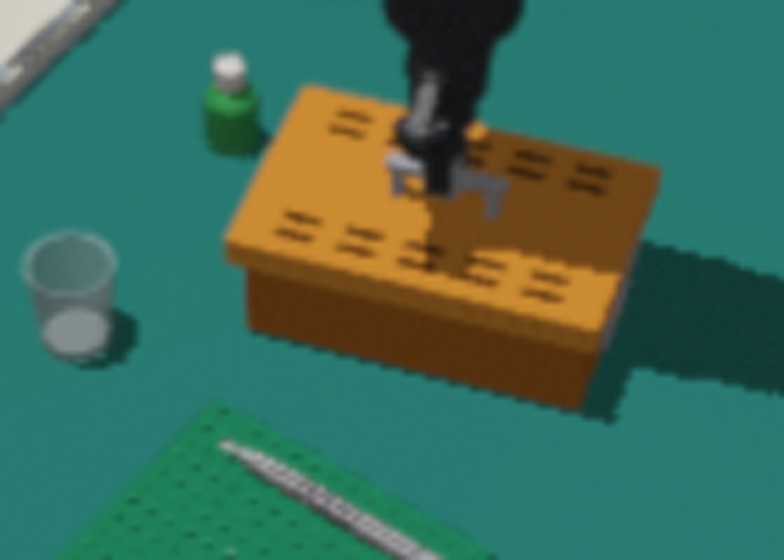

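The lid overhangs evenly about 9 mm above the rim. I'll lower in small steps and watch the force.

```bash
python3 -m crank '[[-1,[-0.008,-0.006,0.04],[0,0,0]],[-1,[0,0,0.04],[0,0,0]],[-1,[0,0,0.04],[0,0,0]],[-1,[0,0,0.04],[0,0,0]],[-1,[0,0,0],[0,0,0]]]'
python3 -m crank '[[-1,[0,0,0.03],[0,0,0]],[-1,[0,0,0.03],[0,0,0]],[-1,[0,0,0.02],[0,0,0]],[-1,[0,0,0.02],[0,0,0]],[-1,[0,0,0],[0,0,0]]]'
```

```text
clock: 45.35
position: [0.5103, -0.1019, 0.0636]
ee_rot: [0.997, 0.075, -0.0, -0.0]
ft_force: [0.3, -0.2, -2.2]
grip_width: 0.08
clock: 45.85
position: [0.5105, -0.102, 0.056]
ee_rot: [0.997, 0.075, -0.0, 0.0]
ft_force: [-0.9, 0.2, -3.3]
grip_width: 0.083
```

No contact yet, and the skirt is well over the walls. I'll go down the last 2 mm.

```bash
python3 -m crank '[[-1,[0,0,0.015],[0,0,0]],[-1,[0,0,0.015],[0,0,0]],[-1,[0,0,0],[0,0,0]],[-1,[0,0,0],[0,0,0]],[-1,[0,0,0],[0,0,0]]]'
```

```text
clock: 46.35
position: [0.5108, -0.102, 0.0547]
ee_rot: [0.997, 0.075, 0.0, 0.0]
ft_force: [-6.1, -0.2, 10.5]
grip_width: 0.081
```

It made contact at TCP z=0.0547, against a predicted home of 0.0545. I'll release and retreat.

```bash
python3 -m crank '[[-0.9,[0,0,0],[0,0,0]],[-0.7,[0,0,0],[0,0,0]],[-0.5,[0,0,0],[0,0,0]],[-0.4,[0,0,0],[0,0,0]],[-0.4,[0,0,0],[0,0,0]]]'
python3 -m crank '[[-0.4,[0,0,-0.1],[0,0,0]],[-0.4,[0,0,-0.3],[0,0,0]],[-0.4,[0,0,-0.55],[0,0,0]],[-0.4,[0,0,-0.55],[0,0,0]],[-0.4,[-0.5,0,-0.3],[0,0,0]]]'
python3 -m crank '[[-0.4,[-0.3,0,0],[0,0,0]],[-0.4,[0,0,0],[0,0,0]],[-0.4,[0,0,0],[0,0,0]],[-0.4,[0,0,0],[0,0,0]],[-0.4,[0,0,0],[0,0,0]]]'
python3 - <<'E'
from h import *
c=shot("wrist","w36")
m,b=blobs(c,(5,120,60),(24,255,255),1000); print(cv2.boundingRect(b[0]),rectw(c,b[0],.054))
m,b=blobs(c,(0,0,90),(180,60,255),100,(220,60,300,250))
for x in b[:2]: print("handle",cv2.boundingRect(x),rectw(c,x,.08))
c=shot("side","s36"); cv2.imwrite("pics/s36c.png",cv2.resize(c.im[100:200,170:330],(800,500),interpolation=cv2.INTER_CUBIC))
t=shot("top","t36")
a=load("top1")
d=cv2.absdiff(t.im,a.im)[115:145,270:345]; print("beaker/bottle px diff",d.mean())
E
```

```text
clock: 46.85
position: [0.5107, -0.102, 0.0538]
ee_rot: [0.997, 0.075, 0.0, 0.0]
ft_force: [-0.3, -0.3, 1.2]
grip_width: 0.303
clock: 47.35
position: [0.4746, -0.1064, 0.2017]
ee_rot: [0.997, 0.076, 0.003, -0.001]
ft_force: [-1.2, -0.7, 0.7]
grip_width: 0.304
clock: 47.85
position: [0.4479, -0.111, 0.1976]
ee_rot: [0.997, 0.075, -0.0, -0.001]
ft_force: [0.7, 0.5, -0.3]
grip_width: 0.301
(178, 0, 165, 225) (array([ 0.5011, -0.1033]), (197.39337158203125, 135.69598388671875), np.float64(0.14969498658232255))
handle (254, 67, 12, 88) (array([ 0.51  , -0.1017]), (68.59146881103516, 9.136192321777344), np.float64(0.1559958592738819))
beaker/bottle px diff 2.604296296296296
```

View pics/w36.png

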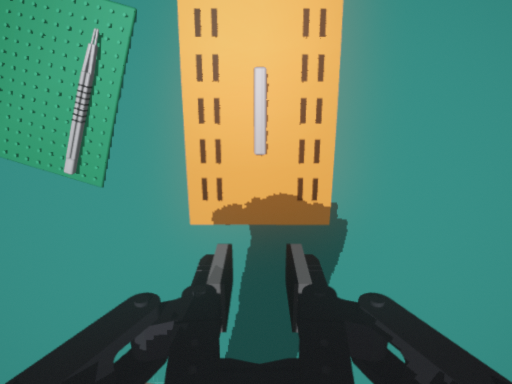

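View pics/s36c.png

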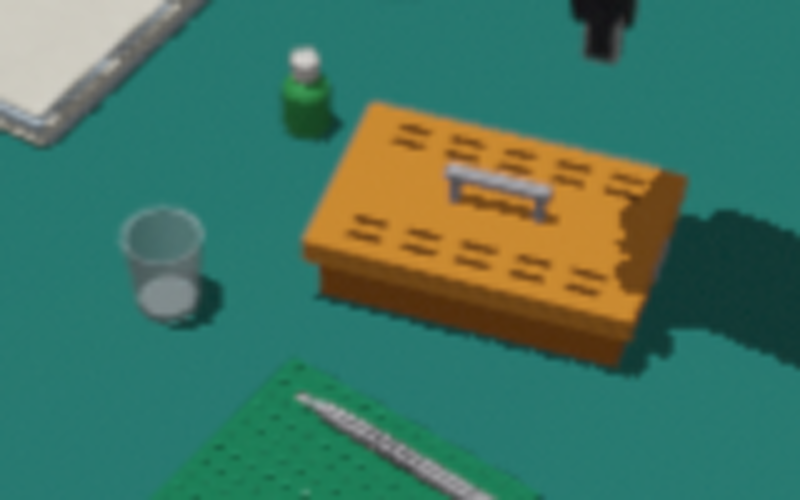

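The lid is home. At its home height the handle measures centred at (0.510,-0.102), within 1 mm of the case centre, yaw 0.15. The plate is 135.7 mm wide there (136 nominal), and both views show it level. Beaker, bottle and forceps are in place and the arm is clear, so I'm handing in.

```bash
python3 -c "
from workcell import manip
manip.hand_in()"
```

```text
the job is handed in; nothing more can be done
```

I packed the case in the order asked and handed it in at about 48 s of the 128 s allowed. The hand-in reports no verdict, so what follows are my own checks.

| Item | What the last check showed |
|---|---|
| Blue needle holder | Mid-point within about 1 mm of its slot target, parallel to the case walls |
| Yellow scissors | Lying in both yellow slots, by eye only; not measured after release |
| Insert tray | Level; post spacing measured 43.7 mm at the seated height (44 nominal) |
| Clip pot | In the middle of the four posts, standing upright; checked before the lid went on |
| Lid | Touched down within 0.2 mm of the predicted height; handle within about 1 mm of the case centre; yaw 0.15, same as the case |
| Forceps, beaker, bottle | Unmoved as far as the pictures show |

- **Missed first grasp:** my first close on the blue instrument shut on air above it and moved nothing. The images put the fingertips about 9 mm behind the reported TCP when nearly shut, where the description says 22 mm ahead. I used the measured value from then on.
- **After the lid went on:** the contents are hidden by the lid, so I could not look at the instruments or the pot again.
- **Lid outline:** in the last wrist picture the outline was cut off at the frame edge, reading 197 mm instead of 216 mm. I judged the lid's centring from its handle instead.

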